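# Sort tube adapters by bore depth on the depth gauge

## Task

Check the tube adapters on the depth gauge: first stand the round master in the nest, slide the gauge head over it, lower the rod until it bottoms in the bore and, with the rod left down, turn the knob on the post until the pointer is level with the rod's index bar; then raise the rod and put the master back on its cork pad. Now gauge each square adapter in the nest in the same way, the plain one before the stepped one if both are there, and stand it upright in the rectangular tray if the bottomed rod's index comes level with the pointer, or in the round pan if the bore is clearly shallower or deeper. Leave the pointer as set, the rod raised, the head parked at its end away from the nest, and the other things on the bench alone.

Things in the scene. Friction and masses are not known exactly. Their poses are not given: they have to be found in the camera images.
- nest (a point): Floor centre of the depth gauge's nest, a square pocket 55 mm inside, walls 6 mm thick, 8 mm high; 8 mm above the bench. Axes are the gauge's: x away from the robot (yaw within 0.12 rad), y to the left along the rail. The aluminium base spans x -40 to 155, y -50 to 195 mm from here, fixed. Rail along y at x = 95 mm, top 102 mm over the bench; post with limit knob at x = 140 mm, y = 0.
- gauge_head (a joint): Gauge head on the rail, m: 0 = parked (rod axis 140 mm to gauge +y of the nest), 0.14 = at its end stop, the rod exactly over the nest. Friction 1.5 N; stays where left. No handle: pull the rod's knob sideways. Underside 82 mm above the bench at the carriage, 97 mm at the rod.
- depth_rod (a joint): Travel of the vertical depth rod in the head, m: 0 = fully raised (tip 82 mm above the bench), grows downward to 0.070. Friction 3 N (more than its weight) so it stays where left; push it down by its knob until it bottoms, about 8 N is plenty.
- rod_tip (a point): Lower end of the depth rod, on its axis; rod 8 mm in diameter.
- rod_knob (a point): Grip centre of the black round knob on top of the rod, 26 mm in diameter, 25 mm high, 136 mm above the rod tip (218 mm above the bench when raised). The index bar, 5 mm wide, leaves the rod 28 mm below this point towards gauge +x.
- rod_index (a point): Far end of the rod's steel index bar (122 mm long, 4 mm thick, moves up and down with the rod), at mid thickness, 118 mm to gauge +x of the rod axis and 108 mm above the rod tip. With the head over the nest it lies beside the pointer.
- pointer_tip (a point): Tip of the small pointer on the front of the post, at mid thickness (2 mm thick). It is aligned when at the same height as rod_index. Driven by the limit knob.
- limit_knob (a joint): Angle of the limit knob, rad, 0 to 8; grows clockwise seen from above, and lowers the pointer by 4.77 mm per rad (30 mm a turn). Friction 0.04 N m; stays where left. At the start the pointer stands 7 to 17 mm above the height the master calls for.
- limit_grip (a point): Grip centre of the limit knob on top of the post: black, round, 32 mm in diameter, 22 mm high, vertical axis, 227 mm above the bench.
- master: Round steel master, 50 mm in diameter, 50 mm high with a groove near the top, 0.35 kg; central blind bore 16 mm in diameter and 32 mm deep, open at the top. Origin: centre of the underside; z up. Starts standing on the cork pad.
- pad: Cork disc 72 mm in diameter and 4 mm thick, fixed. Origin: centre of the underside.
- tray: Rectangular steel tray, 100 x 150 x 12 mm (its x, y, z), walls and floor 3 mm, fixed. Origin: centre of the underside.
- pan: Round steel pan, 160 mm across the rim, 12 mm high, floor and wall 3 mm (flat floor 146 mm across), fixed. Origin: centre of the underside.
- petri_dish: Petri dish, 60 mm across, 16 mm high; a bystander that may be absent; leave alone.
- lens_tissue: Flat packet, 75 x 60 x 12 mm; a bystander, leave alone.
- adapter_1: Plain square aluminium tube adapter, 50 x 50 x 50 mm, 0.25 kg; central blind bore 16 mm in diameter, open at the top, as deep as the master's (32 mm) or 8 mm shallower or deeper, known only by gauging. One plain and at most one stepped adapter are present, left of the gauge. Origin: centre of the underside; z up, x and y square to the sides.
- adapter_2: Plain square aluminium tube adapter, 50 x 50 x 50 mm, 0.25 kg; central blind bore 16 mm in diameter, open at the top, as deep as the master's (32 mm) or 8 mm shallower or deeper, known only by gauging. One plain and at most one stepped adapter are present, left of the gauge. Origin: centre of the underside; z up, x and y square to the sides.
- adapter_3: Stepped square aluminium tube adapter, 50 mm high: foot 50 x 50 mm up to 20 mm, above that 40 x 40 mm, 0.25 kg; central blind bore 16 mm in diameter, open at the top, as deep as the master's (32 mm) or 8 mm shallower or deeper, known only by gauging. One plain and at most one stepped adapter are present, left of the gauge. Origin: centre of the underside; z up, x and y square to the sides.
- adapter_4: Stepped square aluminium tube adapter, 50 mm high: foot 50 x 50 mm up to 20 mm, above that 40 x 40 mm, 0.25 kg; central blind bore 16 mm in diameter, open at the top, as deep as the master's (32 mm) or 8 mm shallower or deeper, known only by gauging. One plain and at most one stepped adapter are present, left of the gauge. Origin: centre of the underside; z up, x and y square to the sides.
Not all that is in view belongs to the job. What is shaped like the master but purple is not meant.

How it is judged:
On the way, in this order (a step that is already met when the one before it is completed fails the run):
1. the head is over the nest and the rod bottoms in the master's bore (horizontal distance between rod_tip and master below 0.006 m and z of rod_tip in the frame of master below 0.0205 m and angle between master's own z axis and vertical below 0.1 rad and horizontal distance between master and nest below 0.006 m), for 0.2 s.
2. with the rod still bottomed in the master, the pointer is level with the rod's index within 2 mm (all of step 1 and z of pointer_tip in the frame of rod_index between -0.002 and 0.002 m), for 0.5 s.
3. the rod bottoms in the bore of the plain adapter standing in the nest (((horizontal distance between rod_tip and adapter_1 below 0.006 m and z of rod_tip in the frame of adapter_1 below 0.0205 m and angle between adapter_1's own z axis and vertical below 0.1 rad and horizontal distance between adapter_1 and nest below 0.006 m) or (horizontal distance between rod_tip and adapter_2 below 0.006 m and z of rod_tip in the frame of adapter_2 below 0.0285 m and angle between adapter_2's own z axis and vertical below 0.1 rad and horizontal distance between adapter_2 and nest below 0.006 m))), for 0.2 s.
4. the rod bottoms in the bore of the stepped adapter standing in the nest (((horizontal distance between rod_tip and adapter_3 below 0.006 m and z of rod_tip in the frame of adapter_3 below 0.0125 m and angle between adapter_3's own z axis and vertical below 0.1 rad and horizontal distance between adapter_3 and nest below 0.006 m) or (horizontal distance between rod_tip and adapter_4 below 0.006 m and z of rod_tip in the frame of adapter_4 below 0.0205 m and angle between adapter_4's own z axis and vertical below 0.1 rad and horizontal distance between adapter_4 and nest below 0.006 m))), for 0.2 s.
At the end, for the whole second after the job is handed in: Adapters as deep as the master stand upright in the rectangular tray, all others upright in the round pan; the master upright on its pad (within 17 mm of centre); rod raised to within 10 mm, head parked to within 15 mm; pointer still within 3 mm of the master's height (angle between each of adapter_1, adapter_2, adapter_3, adapter_4, master's own z axis and vertical below 0.1 rad and linear speed of each of adapter_1, adapter_2, adapter_3, adapter_4, master below 0.02 m/s and x of adapter_1 in the frame of tray between -0.035 and 0.035 m and y of adapter_1 in the frame of tray between -0.06 and 0.06 m and z of each of adapter_1, adapter_4 in the frame of tray below 0.01 m and horizontal distance between each of adapter_2, adapter_3 and pan below 0.056 m and z of each of adapter_2, adapter_3 in the frame of pan below 0.01 m and x of adapter_4 in the frame of tray between -0.035 and 0.035 m and y of adapter_4 in the frame of tray between -0.06 and 0.06 m and horizontal distance between master and pad below 0.017 m and z of master in the frame of pad below 0.01 m and value of joint depth_rod below 0.01 m and value of joint gauge_head below 0.015 m and z of pointer_tip in the frame of nest between 0.123 and 0.129 m); the robot touches nothing.
It fails at once if the petri dish or the lens tissue packet is moved more than 3 cm (distance of any of petri_dish, lens_tissue from where it was at the start of the episode above 0.03 m).
Of adapter_1, adapter_2 only 1 to 1 are there at a start; the rules pass over those that are not, and their reading is None.
Of adapter_3, adapter_4, petri_dish only 1 to 1 are there at a start; the rules pass over those that are not, and their reading is None.
At some moment in a run one of adapter_1, adapter_2, adapter_3, adapter_4 may be knocked a few centimetres aside while the robot is not near it.
It also fails if it takes over 210 s, if anything falls off the work surface, if the arm or the gripper's body presses on something with over 40 N, if the wrist force passes 120 N, or if a joint passes its speed limit or range.

## Robot

A 6-joint arm with a two-finger parallel gripper is mounted at the origin on a cart in front of the work surface, level with it; the furniture and walls round the work are solid. World frame = base frame: x ahead of the robot, y to its left, z up, the work surface at z = 0. Lengths are in m, angles in rad, forces in N, time in s.
With the tool pointing down it reaches from about 0.35 to 0.975 m from the base axis. Payload 4.9 kg.
Tool frame: the origin (TCP) lies at the very end of the fingers, on their centre line; the grasp point (between the pads) lies 19 mm behind it; z points along the fingers, y is the line along which they close (so a half turn about z gives the same grasp; the last joint's range is limited). The gripper opens to 85 mm and grips with 20 to 120 N. Pads are 22 mm wide; open, the fingers measure 114 mm over their backs; the gripper's body (76 mm by 85 mm) begins 54 mm behind the grasp point. The pads swing forward as they close: fully open they stand 13 mm farther back than shut.
Start: joints at [-1.374, 0.053, 1.613, -0, 1.476, -0.119], TCP at [0.194, -0.594, 0.231] pointing down, gripper open.
Joint ranges: [-3.01, 3.01], [-1.01, 2.22], [0.06, 2.58], [-1.02, 4.17], [0.09, 2.62], [-3.14, 3.14]. Speed limits (rad/s): [2.57, 2.57, 3.14, 3.14, 3.14, 3.14].

## Interface

Orientations are given as a rotation vector (axis times angle).
In Python, from station import get_obs, get_image, finish_job gives the robot as it stands. The module is installed in compiled form; this text tells all that it offers.
- The arm moves only by the tool carry_out, never from a script. Its argument "rows" is a list of rows, each a list of 7 numbers: the turn, a rotation vector about the tool's x, y, z as a fraction of full scale, then the shift along the tool's x, y, z as a fraction of full scale, then the closure, from -1 (fully open) to 1 (shut). A call has 1 to 5 rows; each row is the pose to reach, as a shift and turn from the pose commanded when the call began, along the tool's axes at that moment, turning the shorter way round; what a row does not reach only later rows make up. Full scale, the value 1, is 300 mm for a shift and pi rad for a turn. A row lasts 1/10 s, in which the tool goes at most 50 mm and 8.59 degrees, less where a joint would pass 70% of its speed; a pose out of reach is approached as far as the arm can. A call with a number of a shift or a turn outside -1 to 1 is refused whole. A call with a gripper value outside its range is refused whole. The fingers move at their own pace and stop on an object; "force" is the grip in N (left out, the last holds). Time passes only in rows, so rows that repeat a pose let the fingers close. It gives the time, the measured TCP pose, the force, the opening and the grip force at its end, in the units of the state.
- get_obs(): the state, without advancing time (a new reading comes with each control period).
- get_image(name): name is "scene" or "top" or "wrist"; returns a dict with "img" (384x512x3 uint8, blue, green, red), "mtx" (3x3 intrinsics, pixels), "R" (3x3) and "t" (3): a world point X has camera coordinates R X + t. Camera axes: x right, y down, z forward; pixel columns grow to the right and rows downward; lengths in m; the calibration is good to about 2 mm. The wrist camera is an equidistant fisheye: a pixel r from the principal point sees the ray r / f radians off the axis. A picture is of the moment at which its call begins. There is no depth.
- finish_job(): hands the job in; it is judged then, once.
The state is a dict: "t": time; "q": joint angles; "dq": joint speeds; "effort": joint torques, N m; "tool_pos": TCP position; "tool_rot": TCP orientation; "contact_force": force on the tool from outside, world axes, zero at the start; "wrist_torque": the same for the moment, N m; "opening": finger opening in m; "grip_force": force on a finger pad.
Only numpy, scipy, OpenCV 4.12 (cv2) and the standard library are available. Lean on these libraries where they do the work, as an engineer would, in place of code of your own. Each camera call takes 0.05 s, during which the arm holds its last target. There are 200 camera calls.

## Working session

There is one attempt and no reset: what is moved stays moved. The work goes in short steps, Python scripts to look and compute and a tool call to move; the robot and the scene stay as the last step left them, time stands still between calls to the robot, and variables do not carry over. Pictures are saved under pics/ and viewed, at most 14 in all, crops included, and the job is handed in when it is done.

Besides the shell and the picture viewer there is one more tool, called after ">>>" as name([rows], argument=value, ...), one row to a line, values as JSON. carry_out: Moves the arm, as the interface text tells. Shift numbers are shares of 300 mm and turn numbers shares of pi rad, none past 1 either way. Its arguments: {"type":"object","properties":{"rows":{"type":"array"},"force":{"type":"number"}},"required":["rows"]}

```bash
mkdir -p pics; cat > h.py <<'E'
import numpy as np, cv2
from scipy.spatial.transform import Rotation as Rn
from station import get_obs, get_image, finish_job
def ray(c,u,v):
    M=c["mtx"]; d=np.linalg.inv(M)@[u,v,1.]; R=np.array(c["R"]); 
    return -R.T@np.array(c["t"]), R.T@d
def onz(c,u,v,z):
    o,d=ray(c,u,v); return o+d*(z-o[2])/d[2]
def proj(c,X):
    p=np.array(c["R"])@np.array(X)+c["t"]; q=np.array(c["mtx"])@p; return q[:2]/q[2]
E
python3 - <<'E'
from h import *
s=get_obs(); print({k:np.round(v,3).tolist() for k,v in s.items()})
for n in("scene","top"):
    c=get_image(n); cv2.imwrite(f"pics/{n}0.png",cv2.resize(c["img"],(800,600),interpolation=cv2.INTER_CUBIC))
    np.savez(f"{n}0.npz",**c); print(n,c["mtx"].round(1).tolist(),(-c["R"].T@c["t"]).round(3),c["R"].round(2).tolist())
E
```

```text
{'t': 0.0, 'q': [-1.374, 0.053, 1.614, -0.0, 1.476, -0.119], 'dq': [0.0, -0.0, 0.001, -0.001, 0.001, -0.0], 'effort': [-0.002, -39.368, -37.018, -0.0, 0.007, 0.0], 'tool_pos': [0.194, -0.593, 0.23], 'tool_rot': [-3.1, -0.494, 0.0], 'contact_force': [1.095, -1.184, -0.132], 'wrist_torque': [0.027, 0.015, -0.004], 'grip_force': 0.0, 'opening': 0.085}
scene [[370.4, 0.0, 261.0], [0.0, 370.4, 198.3], [0.0, 0.0, 1.0]] [0.031 0.811 0.956] [[-0.83, -0.55, 0.01], [-0.37, 0.53, -0.76], [0.41, -0.64, -0.65]]
top [[403.5, 0.0, 262.2], [0.0, 403.5, 191.7], [0.0, 0.0, 1.0]] [4.460e-01 1.000e-03 1.288e+00] [[-0.02, -1.0, -0.01], [-1.0, 0.02, -0.08], [0.08, 0.01, -1.0]]
```

View pics/scene0.png

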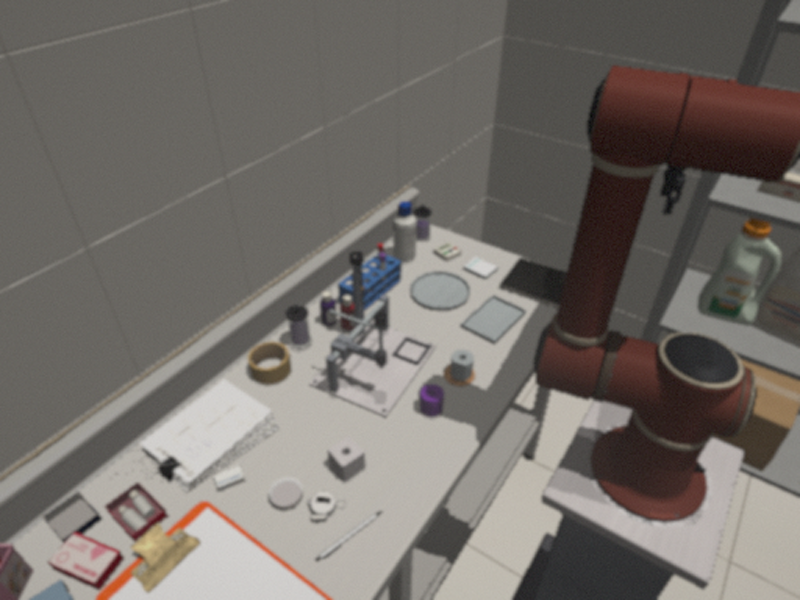

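View pics/top0.png

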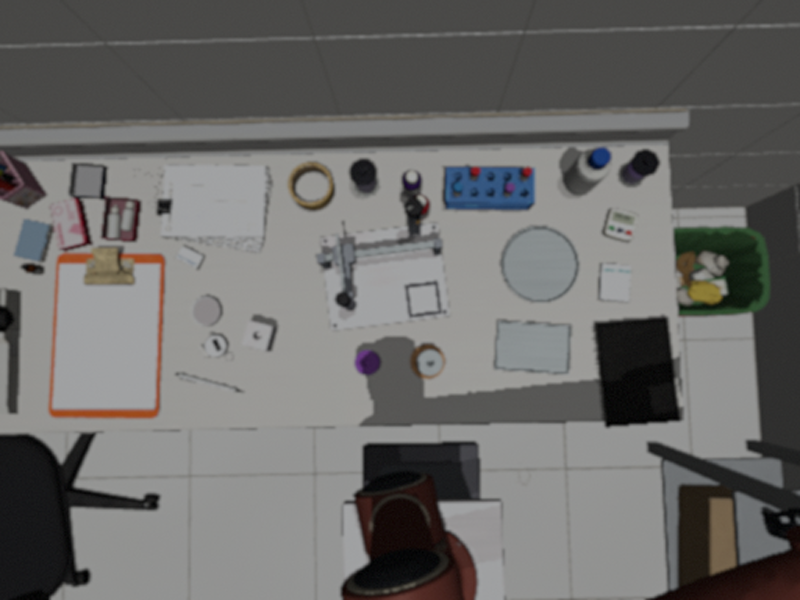

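The top view shows the nest at (424,299), the steel master on cork at (429,361), the purple decoy at (367,361), one square adapter at (259,333), the tray at (533,346), the pan at (539,263), the petri dish at (208,310) and the tissue packet at (614,282).

Candidates for the master are grey on the cork ring (429,361) or purple (367,361); I choose the grey one. Candidates for the adapter are the block (259,333) or the small white card (190,257); I choose the block.

```bash
python3 - <<'E'
from h import *
T=np.load("top0.npz"); S=np.load("scene0.npz")
a=cv2.resize(T["img"][135:250,200:300],None,fx=4,fy=4,interpolation=cv2.INTER_CUBIC)[:460,:400]
b=cv2.resize(S["img"][150:300,195:310],None,fx=3.45,fy=3.45,interpolation=cv2.INTER_CUBIC)
o=np.zeros((600,800,3),np.uint8); o[:460,:400]=a; h=min(600,b.shape[0]); o[:h,403:403+b.shape[1]]=b[:h,:397]
c=cv2.resize(T["img"][192:230,140:190],None,fx=3.4,fy=3.4,interpolation=cv2.INTER_CUBIC); o[465:465+c.shape[0],:c.shape[1]]=c
cv2.imwrite("pics/crop0.png",o)
E
```

```text
(no output)
```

View pics/crop0.png

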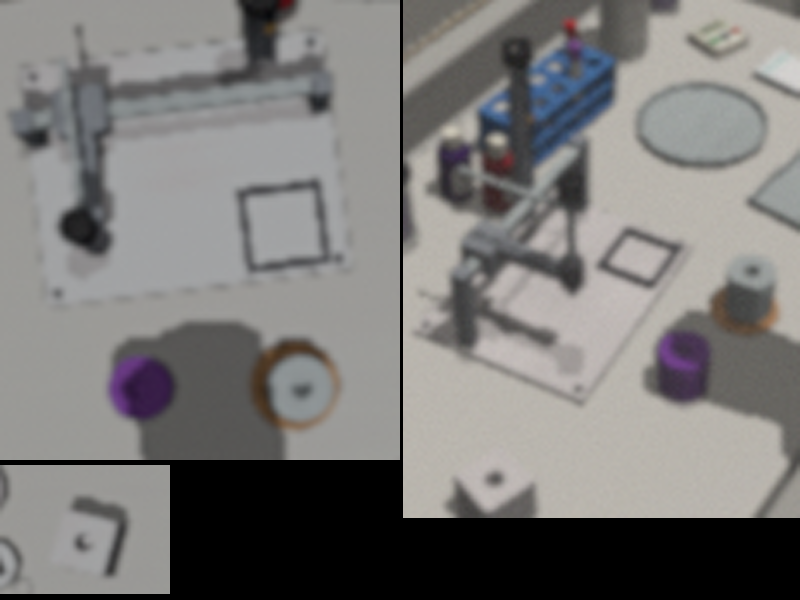

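The crop shows the grey master with its bore on the cork at crop (300,388), the purple decoy at (142,387), the nest frame centred near (285,225), the rod knob at (78,226) and the limit post at (260,5). The lower inset shows the plain adapter with its bore at (87,541), and there is no stepped adapter.

```bash
python3 - <<'E'
from h import *
T=dict(np.load("top0.npz")); S=dict(np.load("scene0.npz"))
im=T["img"]; g=cv2.cvtColor(im,cv2.COLOR_BGR2GRAY); hsv=cv2.cvtColor(im,cv2.COLOR_BGR2HSV)
def blobs(mask,x0,y0,x1,y1,mn=8):
    m=np.zeros_like(mask); m[y0:y1,x0:x1]=mask[y0:y1,x0:x1]
    cs,_=cv2.findContours(m,cv2.RETR_EXTERNAL,cv2.CHAIN_APPROX_NONE)
    return sorted([c for c in cs if cv2.contourArea(c)>=mn],key=cv2.contourArea)[::-1]
# nest
c=blobs((g<90).astype('u1')*255,255,175,288,208)
for k in c[:2]:
    r=cv2.minAreaRect(k);P=np.array([onz(T,u,v,.012) for u,v in cv2.boxPoints(r)])
    print("nest",r,P.mean(0).round(4),np.linalg.norm(P-np.roll(P,1,0),axis=1).round(4), (P[1]-P[0]).round(4))
# cork
m=((hsv[...,0]>5)&(hsv[...,0]<22)&(hsv[...,1]>80)).astype('u1')*255
pts=np.argwhere(m[215:250,255:295]>0)[:,::-1]+[255,215]
h=cv2.convexHull(pts.astype(np.int32)); r=cv2.minEnclosingCircle(h); print("cork",r,onz(T,*r[0],.004).round(4),r[1])
# purple
m=((hsv[...,0]>130)&(hsv[...,0]<165)&(hsv[...,1]>100)).astype('u1')*255
for k in blobs(m,220,215,250,250)[:1]: r=cv2.minEnclosingCircle(k);print("purple",onz(T,*r[0],.04).round(3),r[1])
# master top
m=(g>125).astype('u1')*255
for k in blobs(m,262,220,288,245)[:2]: r=cv2.minEnclosingCircle(k);print("mtop",r,onz(T,*r[0],.054).round(4),cv2.contourArea(k))
# adapter
print("adapter patch");print(g[200:228,152:180:1][::1,::1])
# tray pan
e=cv2.Canny(im,40,100)
for nm,b,z in(("tray",(312,200,370,243),.012),("pan",(316,140,374,197),.012)):
    P=np.argwhere(e[b[1]:b[3],b[0]:b[2]]>0)[:,::-1]+[b[0],b[1]]
    r=cv2.minAreaRect(cv2.convexHull(P.astype(np.int32))); print(nm,r,onz(T,*r[0],z).round(4))
# knob
for nm,b,z in(("rodknob",(212,180,229,200),.2305),("limknob",(258,124,274,141),.238)):
    for k in blobs((g<45).astype('u1')*255,*b)[:1]:
        r=cv2.minEnclosingCircle(k);print(nm,r,onz(T,*r[0],z).round(4))
for nm,p in(("railL",(200+18/4,135+118/4)),("railR",(200+318/4,135+85/4))):print(nm,onz(T,*p,.1).round(4))
E
```

```text
cork ((272.5, 231.0), 10.594910621643066) [ 0.4278 -0.0146  0.004 ] 10.594910621643066
purple [0.43  0.102 0.04 ] 7.406177043914795
mtop ((279.0, 232.0), 14.4223051071167) [ 0.4251 -0.0337  0.054 ] 324.5
adapter patch
[[152 152 151 152 151 152 152 152 152 149 145 144 144 144 144 147 151 153
  153 152 152 152 152 152 152 152 152 151]
 [152 152 152 152 153 153 152 153 151 140 124 115 116 117 120 131 142 149
  152 154 154 153 154 154 153 153 153 152]
 [152 153 153 152 153 153 153 152 147 128 103  91  89  90  92 103 117 131
  142 145 145 145 149 152 153 154 153 153]
 [152 153 153 153 153 153 153 151 139 115  90  82  83  83  83  85  93 103
  114 117 118 121 130 142 149 152 154 153]
 [152 152 152 153 152 153 153 149 135 109  89  82  83  84  83  83  84  86
   89  91  90  93 103 116 131 145 152 153]
 [153 152 153 153 152 153 153 151 142 128 113 104  99  94  88  84  83  83
   83  84  83  84  87  92 108 133 150 154]
 [152 152 152 152 152 153 155 156 154 150 146 139 133 126 115 106 102  96
   88  84  84  84  84  84  98 125 148 154]
 [153 153 152 153 153 154 156 159 159 159 159 156 154 151 146 1
[... 2116 characters left out ...]

  143 137 137 142 148 151 153 152 153 152]
 [153 153 153 152 153 152 152 152 152 152 152 152 153 153 152 152 152 152
  151 151 151 152 152 152 152 152 152 152]
 [153 153 153 153 153 153 152 153 153 153 153 152 153 152 153 153 152 153
  153 153 152 153 153 153 153 152 152 153]]
tray ((340.6061706542969, 221.4071044921875), (49.95576858520508, 33.85816955566406), 3.814074993133545) [ 0.4533 -0.2294  0.012 ]
pan ((344.5, 168.5), (49.0, 51.0), 90.0) [ 0.6208 -0.2481  0.012 ]
rodknob ((220.375, 191.625), 4.667138576507568) [0.5373 0.1229 0.2305]
limknob ((263.84783935546875, 131.8478240966797), 8.740462303161621) [0.6926 0.0048 0.238 ]
railL [0.6307 0.1842 0.1   ]
railR [ 0.6501 -0.0396  0.1   ]
```

>>> carry_out([
  [0, 0, 0, 0.547, -0.605, -0.168, -1],
  [0, 0, 0, 0.547, -0.605, -0.168, -1],
  [0, 0, 0, 0.547, -0.605, -0.168, -1],
  [0, 0, 0, 0.547, -0.605, -0.168, -1],
  [0, 0, 0, 0.547, -0.605, -0.168, -1],
])

```text
t: 0.6
tool_pos: [0.294, -0.3686, 0.2815]
tool_rot: [-3.102, -0.493, 0.0]
contact_force: [1.8, -0.0, 0.3]
opening: 0.0851
grip_force: 0.0
```

>>> carry_out([
  [0, 0, 0, 0.547, -0.605, -0.168, -1],
  [0, 0, 0, 0.547, -0.605, -0.168, -1],
  [0, 0, 0, 0.547, -0.605, -0.168, -1],
  [0, 0, 0, 0.547, -0.605, -0.168, -1],
  [0, 0, 0, 0.547, -0.605, -0.168, -1],
])

```text
t: 1.1
tool_pos: [0.3935, -0.1451, 0.3322]
tool_rot: [3.102, 0.493, 0.0]
contact_force: [0.3, -0.8, 0.4]
opening: 0.0856
grip_force: 0.0
```

>>> carry_out([
  [0, 0, 0.073, 0.31, -0.344, -0.1, -1],
  [0, 0, 0.073, 0.31, -0.344, -0.1, -1],
  [0, 0, 0.073, 0.31, -0.344, -0.1, -1],
  [0, 0, 0.073, 0.31, -0.344, -0.1, -1],
  [0, 0, 0.073, 0.31, -0.344, -0.1, -1],
])

```text
t: 1.6
tool_pos: [0.4498, -0.019, 0.3618]
tool_rot: [3.138, 0.141, -0.001]
contact_force: [0.3, -0.8, 0.3]
opening: 0.0855
grip_force: 0.0
```

```bash
cat >> h.py <<'E'
def wray(c,u,v):
    M=c["mtx"]; x=np.array([(u-M[0,2])/M[0,0],(v-M[1,2])/M[1,1]]); th=np.hypot(*x)
    d=np.r_[x/max(th,1e-9)*np.sin(th),np.cos(th)]; R=np.array(c["R"]); return -R.T@np.array(c["t"]),R.T@d
def wonz(c,u,v,z):
    o,d=wray(c,u,v); return o+d*(z-o[2])/d[2]
def wproj(c,X):
    p=np.array(c["R"])@np.array(X)+c["t"]; th=np.arctan2(np.hypot(p[0],p[1]),p[2]); n=p[:2]/max(np.hypot(p[0],p[1]),1e-9)
    return n*th*np.array([c["mtx"][0,0],c["mtx"][1,1]])+c["mtx"][:2,2]
def go(pos,yaw,rv=None):
    """print row numbers (turn, shift as fractions) to reach world pos with tool down, tool x at yaw"""
    s=get_obs(); R0=Rn.from_rotvec(s["tool_rot"]); Rt=Rn.from_euler("z",yaw)*Rn.from_rotvec([np.pi,0,0]) if rv is None else rv
    d=R0.inv().apply(np.array(pos)-s["tool_pos"]); t=(R0.inv()*Rt).as_rotvec()
    print("pos",np.round(s["tool_pos"],4),"x yaw",np.round(np.arctan2(*R0.as_matrix()[[1,0],0]),4),"open",round(float(s["opening"]),4),"F",np.round(s["contact_force"],1))
    print("turn",(t/np.pi).round(4).tolist(),"shift",(d/.3).round(4).tolist(),"rows",round(max(np.linalg.norm(d)/.05,np.degrees(np.linalg.norm(t))/8.59),1))
E
python3 - <<'E'
from h import *
c=get_image("wrist"); np.savez("w1.npz",**c); cv2.imwrite("pics/w1.png",cv2.resize(c["img"],(800,600),interpolation=cv2.INTER_CUBIC))
print(c["mtx"].round(1).tolist(),(-c["R"].T@c["t"]).round(4),c["R"].round(3).tolist()); go([.45,-.02,.36],.085)
E
```

```text
[[297.3, 0.0, 256.9], [0.0, 297.3, 189.3], [0.0, 0.0, 1.0]] [ 0.5174 -0.0121  0.5044] [[0.088, -0.996, -0.0], [-0.96, -0.085, 0.268], [-0.267, -0.023, -0.964]]
pos [ 0.4495 -0.02    0.3615] x yaw 0.0874 open 0.0852 F [0.  0.5 0.6]
turn [0.0001, 0.0004, 0.0007] shift [0.0018, 0.0, 0.005] rows 0.0
```

View pics/w1.png

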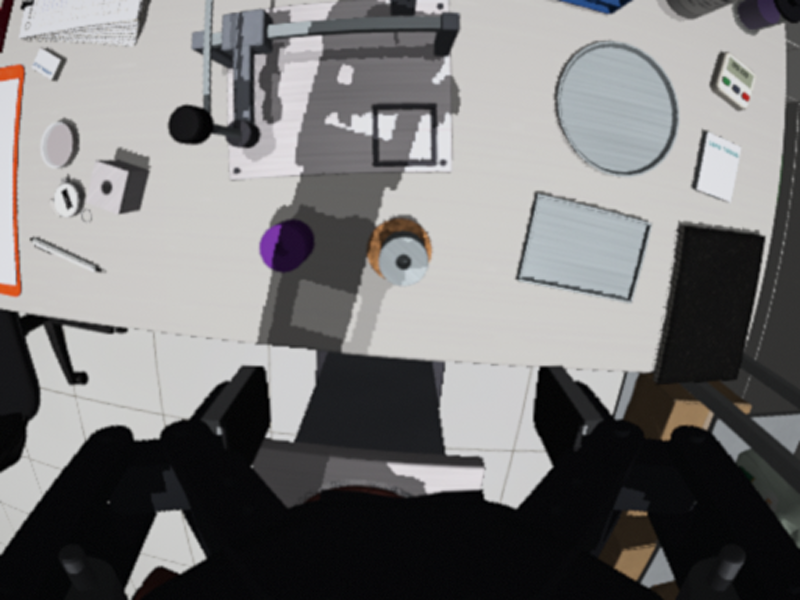

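Wrist view (800x600): nest frame (373–437,103–166), master bore (403,262), adapter bore (107,187), rod knob (190,124), tray corners (535,192),(650,222),(631,300),(517,278), pan centre (616,107). The limit knob is out of view above.

```bash
cat >> h.py <<'E'
def sub(mask,b,k=0):
    m=np.zeros(mask.shape,np.uint8); m[b[1]:b[3],b[0]:b[2]]=mask[b[1]:b[3],b[0]:b[2]]*255
    cs,_=cv2.findContours(m,cv2.RETR_EXTERNAL,cv2.CHAIN_APPROX_NONE)
    return sorted(cs,key=cv2.contourArea)[::-1][k]
def cen(cnt): m=cv2.moments(cnt); return m["m10"]/m["m00"],m["m01"]/m["m00"]
E
python3 - <<'E'
from h import *
c=dict(np.load("w1.npz")); im=c["img"]; g=cv2.cvtColor(im,cv2.COLOR_BGR2GRAY); hsv=cv2.cvtColor(im,cv2.COLOR_BGR2HSV)
def rect(cnt,z):
    W=np.array([wonz(c,*p,z)[:2] for p in cnt[:,0,:]],np.float32); r=cv2.minAreaRect(W*1000); return np.round(r[0],1),np.round(r[1],1),round(r[2],2)
for th in(50,60): print("nest",rect(sub(g<th,(235,62,285,110)),.016))
k=sub((hsv[...,0]>5)&(hsv[...,0]<22)&(hsv[...,1]>70),(232,133,282,188)); 
W=np.array([wonz(c,*p,.004)[:2] for p in cv2.convexHull(k)[:,0]],np.float32); print("cork",cv2.minEnclosingCircle(W))
k=sub(g<80,(252,162,264,174)); print("mbore",cen(k),wonz(c,*cen(k),.054).round(4),cv2.contourArea(k))
k=sub((hsv[...,0]>130)&(hsv[...,0]<165)&(hsv[...,1]>80),(160,135,205,180)); print("purple",wonz(c,*cen(k),.03).round(3))
k=sub(g<110,(62,112,75,126)); print("abore",cen(k),wonz(c,*cen(k),.05).round(4),cv2.contourArea(k))
k=sub(g>160,(58,100,84,140)); print("atop",rect(k,.05))
for nm,ps in(("tray",((535,192),(650,222),(631,300),(517,278))),("trayTopView",())):
    if ps: W=np.array([wonz(c,u/1.5625,v/1.5625,.012)[:2] for u,v in ps]);print(nm,W.round(4).tolist(),W.mean(0).round(4))
print("pan",[wonz(c,u/1.5625,v/1.5625,.012).round(3)[:2].tolist() for u,v in((556,100),(677,112),(607,41),(620,174))])
k=sub(g<45,(106,66,136,94)); print("rknob",cen(k),wonz(c,*cen(k),.2255).round(4),cv2.contourArea(k))
for p,n in(((236,171),"hole L"),((444,163),"hole R"),((440,6),"hole RB")): print(n,wonz(c,p[0]/1.5625,p[1]/1.5625,.008).round(4))
for p in((270,28),(455,18)): print("rail",wonz(c,p[0]/1.5625,p[1]/1.5625,.102).round(4))
E
```

```text
nest (array([575.1,  -9.5]), array([23.4, 63. ]), 5.1)
nest (array([575. ,  -8.7]), array([26.7, 64.6]), 5.11)
cork ((0.4308176636695862, -0.01647845469415188), 0.03542563319206238)
mbore (257.90816326530614, 167.3095238095238) [ 0.428  -0.0214  0.054 ] 49.0
purple [0.431 0.102 0.03 ]
abore (67.84375, 119.5) [0.4887 0.3174 0.05  ] 32.0
atop (array([488.9, 312.5]), array([70.3, 57.8]), 0.37)
tray [[0.5099, -0.1576], [0.4963, -0.3064], [0.4003, -0.2994], [0.413, -0.1502]] [ 0.4549 -0.2284]
pan [[0.614, -0.171], [0.633, -0.327], [0.697, -0.227], [0.545, -0.257]]
rknob (121.79924631723192, 79.42685851318944) [0.5407 0.124  0.2255] 486.5
hole L [0.506  0.1698 0.008 ]
hole R [ 0.5291 -0.0561  0.008 ]
hole RB [ 0.7039 -0.0369  0.008 ]
rail [0.6401 0.1153 0.102 ]
rail [ 0.6585 -0.046   0.102 ]
```

>>> carry_out([
  [0, 0, -0.005, -0.071, 0, 0.65, -1],
  [0, 0, -0.005, -0.071, 0, 0.65, -1],
  [0, 0, -0.005, -0.071, 0, 0.65, -1],
  [0, 0, -0.005, -0.071, 0, 0.65, -1],
  [0, 0, -0.005, -0.071, 0, 0.65, -1],
])

```text
t: 2.15
tool_pos: [0.4217, -0.0221, 0.158]
tool_rot: [-3.133, -0.155, 0.026]
contact_force: [-0.6, -0.2, -0.6]
opening: 0.0853
grip_force: 0.0
```

```bash
python3 - <<'E'
from h import *
c=get_image("wrist"); np.savez("w2.npz",**c); cv2.imwrite("pics/w2.png",cv2.resize(c["img"],(800,600),interpolation=cv2.INTER_CUBIC))
go([.428,-.0214,.15],.104)
E
```

```text
pos [ 0.4252 -0.0226  0.1632] x yaw 0.0992 open 0.0856 F [-0.5 -0.6  0.5]
turn [-0.0009, 0.0026, -0.0015] shift [0.0101, -0.003, 0.0439] rows 0.3
```

View pics/w2.png

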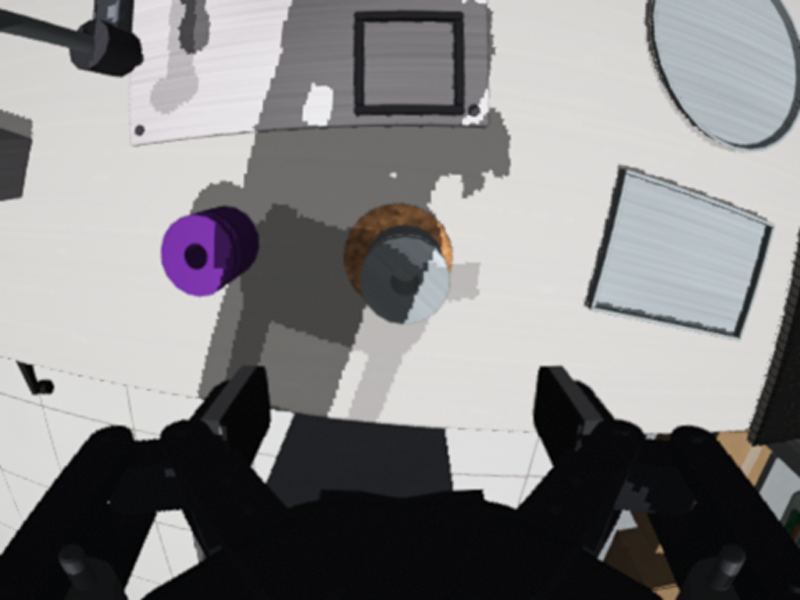

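Wrist view: nest inner corners (364,21),(456,21),(455,107),(362,105), master bore (404,282), base holes (474,110) and (139,130).

```bash
python3 - <<'E'
from h import *
c=dict(np.load("w2.npz")); g=cv2.cvtColor(c["img"],cv2.COLOR_BGR2GRAY)
k=1.5625
f=lambda u,v,z: wonz(c,u/k,v/k,z)[:2]
W=np.array([f(u,v,.016) for u,v in((357,13),(462,13),(463,116),(355,112))]);print("outer",W.round(4).tolist(),W.mean(0).round(4))
W=np.array([f(u,v,.016) for u,v in((364,21),(456,21),(455,107),(362,105))]);print("inner",W.round(4).tolist(),W.mean(0).round(4))
m=sub(g<60,(223,5,302,77)); W=np.array([wonz(c,*p,.016)[:2]*1000 for p in m[:,0]],np.float32); print("rect",cv2.minAreaRect(W))
print("holes",f(474,110,.008).round(4),f(139,130,.008).round(4))
print("bore",f(404,282,.054).round(4),"top L/R/bottom",f(360,279,.054).round(4),f(450,279,.054).round(4),f(405,323,.054).round(4))
W=np.array([f(u,v,.004) for u,v in((345,255),(399,204),(452,250))]);print("corkpts",W.round(4).tolist())
a,b,d=W; A=2*np.array([b-a,d-a]); print(np.linalg.solve(A,[b@b-a@a,d@d-a@a]).round(4))
E
```

```text
outer [[0.5836, 0.0226], [0.5901, -0.0408], [0.5241, -0.0475], [0.52, 0.0173]] [ 0.5545 -0.0121]
inner [[0.5785, 0.0177], [0.5842, -0.0376], [0.529, -0.0421], [0.5246, 0.0135]] [ 0.5541 -0.0121]
rect ((554.61962890625, -11.629043579101562), (66.54940032958984, 65.35710906982422), 5.520891189575195)
holes [ 0.5297 -0.0548] [0.5067 0.1699]
bore [ 0.4274 -0.0214] top L/R/bottom [0.4268 0.0027] [ 0.4316 -0.0462] [ 0.4038 -0.0243]
corkpts [[0.4287, 0.0174], [0.4651, -0.0145], [0.4389, -0.0515]]
[ 0.4302 -0.0176]
```

>>> carry_out([
  [0, 0, 0, 0.009, -0.003, 0.3, -1],
  [0, 0, 0, 0.009, -0.003, 0.477, -1],
  [0, 0, 0, 0.009, -0.003, 0.477, -1],
  [0, 0, 0, 0.009, -0.003, 0.477, -1],
  [0, 0, 0, 0.009, -0.003, 0.477, -1],
])

```text
t: 2.7
tool_pos: [0.4334, -0.0218, 0.0269]
tool_rot: [3.137, 0.159, 0.005]
contact_force: [-0.5, 0.1, 0.2]
opening: 0.0854
grip_force: 0.0
```

>>> carry_out([
  [0, 0, 0, 0, 0, 0, 0.6],
  [0, 0, 0, 0, 0, 0, 0.6],
  [0, 0, 0, 0, 0, 0, 0.6],
  [0, 0, 0, 0, 0, 0, 0.6],
  [0, 0, 0, 0, 0, 0, 0.6],
], force=50)

```text
t: 3.2
tool_pos: [0.4337, -0.0215, 0.0276]
tool_rot: [3.136, 0.161, 0.008]
contact_force: [-2.6, -0.7, 9.3]
opening: 0.0495
grip_force: 49.5
```

```bash
python3 - <<'E'
from h import *
go([.428,-.0215,.1],.098)
E
```

```text
pos [ 0.4337 -0.0215  0.0276] x yaw 0.1026 open 0.0495 F [-2.6 -0.7  9.3]
turn [0.0007, -0.0016, 0.0014] shift [-0.0177, -0.0014, -0.2415] rows 1.5
```

>>> carry_out([
  [0, 0, 0, 0, 0, -0.1, 0.6],
  [0, 0, 0, 0, 0, -0.25, 0.6],
  [0, 0, 0, 0, 0, -0.35, 0.6],
  [0, 0, 0, 0, 0, -0.35, 0.6],
  [0, 0, 0, 0, 0, -0.35, 0.6],
])

```text
t: 3.7
tool_pos: [0.4312, -0.0208, 0.1294]
tool_rot: [3.137, 0.161, 0.002]
contact_force: [0.1, 0.6, -3.1]
opening: 0.0495
grip_force: 52.6
```

```bash
python3 - <<'E'
from h import *
c=get_image("wrist"); np.savez("w3.npz",**c); cv2.imwrite("pics/w3.png",cv2.resize(c["img"],(800,600),interpolation=cv2.INTER_CUBIC))
go([.5547,-.012,.11],.098)
E
```

```text
pos [ 0.4301 -0.0205  0.1277] x yaw 0.1022 open 0.0498 F [-0.1 -0.4 -3.6]
turn [-0.0002, 0.0006, 0.0013] shift [0.4163, 0.0141, 0.0583] rows 2.5
```

View pics/w3.png

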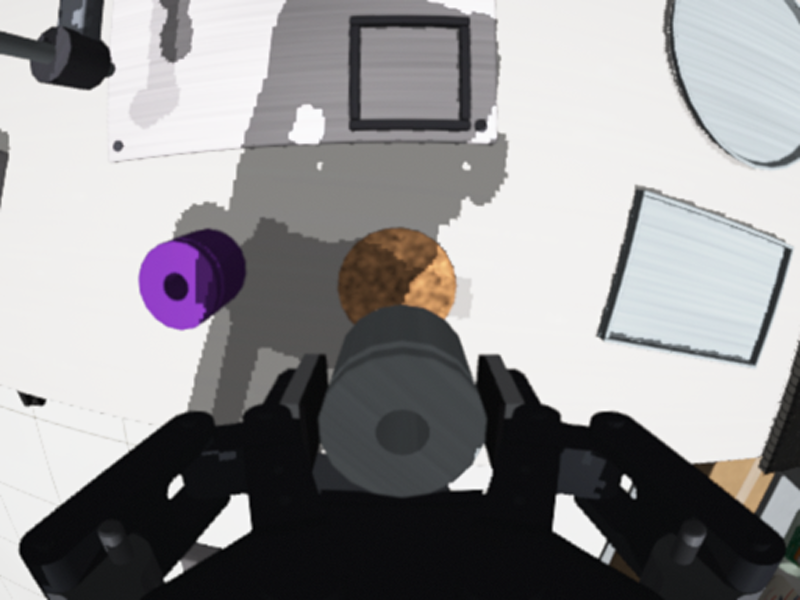

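Master held, bore at (403,432), groove intact; nest frame (350–470,15–130), pad uncovered centred near (397,285).

```bash
python3 - <<'E'
from h import *
c=dict(np.load("w3.npz")); g=cv2.cvtColor(c["img"],cv2.COLOR_BGR2GRAY); k=1.5625
f=lambda u,v,z: wonz(c,u/k,v/k,z)[:2]
for z in(.151,.154): print("bore",f(403,432,z).round(4),"R",f(320,424,z).round(4),f(487,424,z).round(4))
W=np.array([f(u,v,.016) for u,v in((349,16),(470,16),(471,131),(349,129))]);print("outer",W.round(4).tolist(),W.mean(0).round(4))
W=np.array([f(u,v,.016) for u,v in((359,25),(460,25),(461,121),(359,119))]);print("inner",W.round(4).tolist(),W.mean(0).round(4))
W=np.array([f(u,v,.004) for u,v in((339,282),(399,228),(457,285),(345,313))]);print("cork",W.round(4).tolist())
a,b,d=W[:3]; A=2*np.array([b-a,d-a]); print(np.linalg.solve(A,[b@b-a@a,d@d-a@a]).round(4))
E
```

```text
bore [ 0.4226 -0.0211] R [0.4225 0.0042] [ 0.4275 -0.0463]
bore [ 0.4245 -0.0209] R [0.4244 0.0038] [ 0.4293 -0.0455]
outer [[0.5844, 0.0248], [0.5916, -0.0416], [0.5248, -0.0484], [0.519, 0.0178]] [ 0.555  -0.0119]
inner [[0.5792, 0.0186], [0.5852, -0.0366], [0.5297, -0.0424], [0.5249, 0.0129]] [ 0.5548 -0.0119]
cork [[0.4297, 0.0176], [0.4653, -0.0149], [0.4349, -0.0528], [0.4107, 0.0126]]
[ 0.4301 -0.0178]
```

>>> carry_out([
  [0, 0, 0.001, 0.437, 0.014, 0, 0.6],
  [0, 0, 0.001, 0.437, 0.014, 0, 0.6],
  [0, 0, 0.001, 0.437, 0.014, 0, 0.6],
  [0, 0, 0.001, 0.437, 0.014, 0.15, 0.6],
  [0, 0, 0.001, 0.437, 0.014, 0.15, 0.6],
])

```text
t: 4.25
tool_pos: [0.5558, -0.0105, 0.0748]
tool_rot: [-3.134, -0.156, 0.027]
contact_force: [-2.6, 0.2, -4.5]
opening: 0.0496
grip_force: 52.8
```

>>> carry_out([
  [0, 0, 0, 0, 0, 0.1, 0.6],
  [0, 0, 0, 0, 0, 0.12, 0.6],
  [0, 0, 0, 0, 0, 0.12, 0.6],
  [0, 0, 0, 0, 0, 0.12, 0.6],
  [0, 0, 0, 0, 0, 0.12, 0.6],
])

```text
t: 4.75
tool_pos: [0.5629, -0.0118, 0.0498]
tool_rot: [3.137, 0.155, 0.004]
contact_force: [0.7, 1.3, -3.4]
opening: 0.0498
grip_force: 52.9
```

```bash
python3 - <<'E'
from h import *
c=get_image("wrist"); np.savez("w4.npz",**c); cv2.imwrite("pics/w4.png",cv2.resize(c["img"],(800,600),interpolation=cv2.INTER_CUBIC))
go([.561,-.0114,.0316],.098)
E
```

```text
pos [ 0.563  -0.0118  0.0498] x yaw 0.099 open 0.0498 F [-0.7  0.1 -3.4]
turn [0.0002, -0.0009, 0.0003] shift [-0.0065, -0.0019, 0.0607] rows 0.4
```

View pics/w4.png

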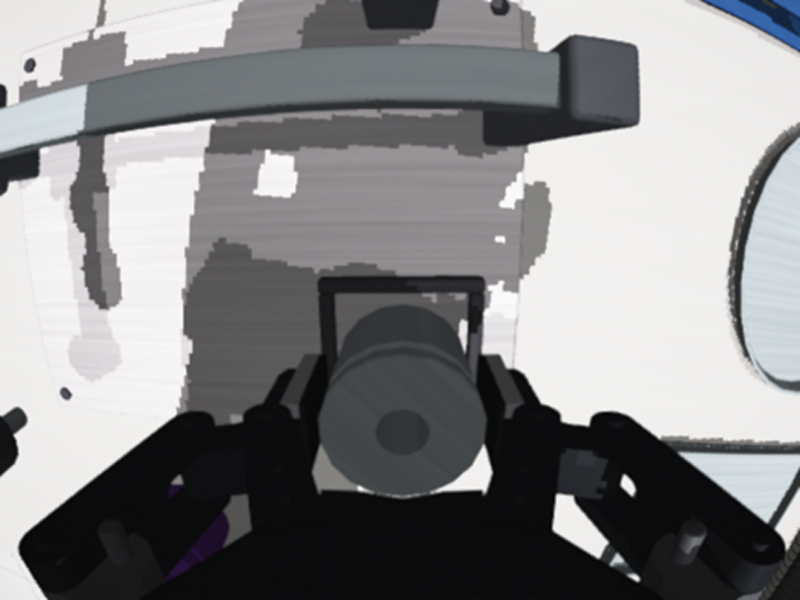

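Master just above the nest, laterally centred (nest side walls 318/484, bore column 403); nest back-wall inner edge near row 292.

```bash
python3 - <<'E'
from h import *
c=dict(np.load("w4.npz")); k=1.5625
f=lambda u,v,z: wonz(c,u/k,v/k,z)[:2]
n=np.array([np.cos(.098),np.sin(.098)]); m=np.array([-n[1],n[0]])
b=f(403,432,.0757)
for nm,p in(("bore",b),("outer back",(f(318,277,.016)+f(484,277,.016))/2),("inner back",f(401,292,.016)),("sideL in",f(335,330,.016)),("sideR in",f(471,330,.016))): print(nm,p.round(4),"rel bore gx,gy",((p-b)@n).round(4),((p-b)@m).round(4))
E
```

```text
bore [ 0.557  -0.0118] rel bore gx,gy 0.0 0.0
outer back [ 0.5895 -0.008 ] rel bore gx,gy 0.0327 0.0006
inner back [ 0.5834 -0.0086] rel bore gx,gy 0.0265 0.0006
sideL in [0.5649 0.0165] rel bore gx,gy 0.0106 0.0274
sideR in [ 0.5703 -0.0385] rel bore gx,gy 0.0106 -0.0278
```

>>> carry_out([
  [0, 0, 0, -0.003, 0, 0.02, 0.6],
  [0, 0, 0, -0.003, 0, 0.04, 0.6],
  [0, 0, 0, -0.003, 0, 0.055, 0.6],
  [0, 0, 0, -0.003, 0, 0.06, 0.6],
  [0, 0, 0, -0.003, 0, 0.06, 0.6],
])

```text
t: 5.3
tool_pos: [0.5609, -0.0117, 0.0318]
tool_rot: [-3.137, -0.156, 0.004]
contact_force: [-7.5, 1.6, 11.0]
opening: 0.0497
grip_force: 53.7
```

```bash
python3 - <<'E'
from h import *
go([.561,-.0114,.0316],.098)
E
```

```text
pos [ 0.5609 -0.0117  0.0318] x yaw 0.0992 open 0.0497 F [-7.5  1.6 11. ]
turn [-0.0001, 0.0007, 0.0004] shift [0.0006, -0.0008, 0.0005] rows 0.0
```

>>> carry_out([
  [0, 0, 0, 0, 0, 0, -1],
  [0, 0, 0, 0, 0, 0, -1],
  [0, 0, 0, 0, 0, 0, -1],
  [0, 0, 0, 0, 0, -0.1, -1],
  [0, 0, 0, 0, 0, -0.25, -1],
])

```text
t: 5.8
tool_pos: [0.5581, -0.0113, 0.1019]
tool_rot: [-3.136, -0.155, 0.012]
contact_force: [1.1, 0.3, -0.7]
opening: 0.085
grip_force: 0.0
```

>>> carry_out([
  [0, 0, 0, -0.1, 0, -0.15, -1],
  [0, 0, 0, -0.2, 0, -0.3, -1],
  [0, 0, 0, -0.3, 0, -0.45, -1],
  [0, 0, 0, -0.35, 0, -0.6, -1],
  [0, 0, 0, -0.35, 0, -0.6, -1],
])

```text
t: 6.3
tool_pos: [0.4577, -0.0226, 0.2923]
tool_rot: [3.135, 0.155, 0.018]
contact_force: [0.4, -0.8, 1.0]
opening: 0.0851
grip_force: 0.0
```

```bash
python3 - <<'E'
from h import *
c=get_image("wrist"); np.savez("w5.npz",**c); cv2.imwrite("pics/w5.png",cv2.resize(c["img"],(800,600),interpolation=cv2.INTER_CUBIC))
go([.541,.127,.30],.098)
E
```

```text
pos [ 0.4577 -0.0226  0.291 ] x yaw 0.0987 open 0.0854 F [-0.4  0.3  0.8]
turn [0.001, -0.0031, 0.0002] shift [0.3256, -0.4687, -0.0284] rows 3.4
```

View pics/w5.png

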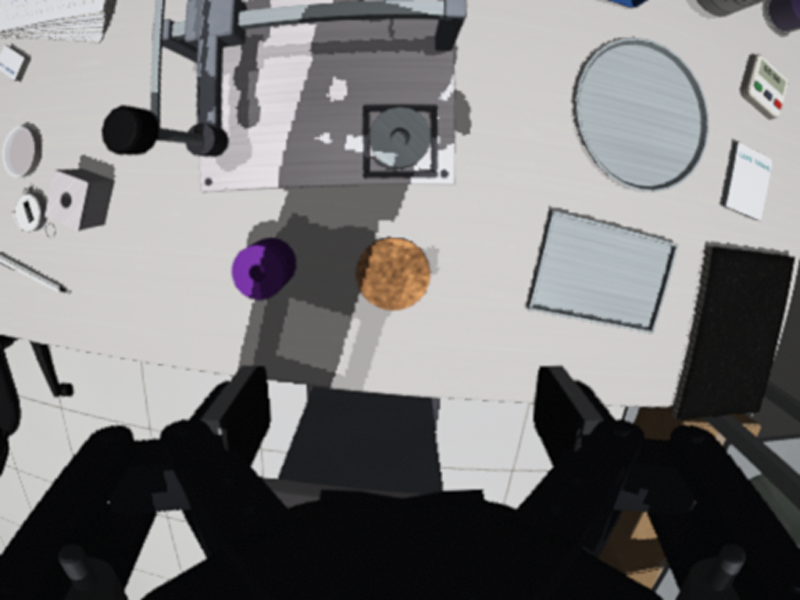

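Master stands in the nest (bore (400,135)). Rod knob top (130,131), cork pad (394,273), adapter bore (67,200), tray corners (552,209),(675,243),(652,329),(528,306).

```bash
python3 - <<'E'
from h import *
c=dict(np.load("w5.npz")); k=1.5625; g=cv2.cvtColor(c["img"],cv2.COLOR_BGR2GRAY); hsv=cv2.cvtColor(c["img"],cv2.COLOR_BGR2HSV)
f=lambda u,v,z: wonz(c,u/k,v/k,z)[:2].round(4)
print("knob",f(128,129,.2305),"L",f(102,130,.2305),"R",f(155,130,.2305),f(128,106,.2305))
print("master bore",f(400,135,.058),"adapter bore",f(67,200,.05))
q=sub((hsv[...,0]>5)&(hsv[...,0]<22)&(hsv[...,1]>70),(222,145,282,202)); W=np.array([f(*(p*k),.004) for p in q[:,0]],np.float32); print("cork",cv2.minEnclosingCircle(W))
W=np.array([f(u,v,.012) for u,v in((552,209),(675,243),(652,329),(528,306))]); print("tray",W.tolist(),W.mean(0))
m=sub(g<40,(60,62,102,100)); print("knob blob",cen(m),cv2.boundingRect(m))
# plain adapter top corners
m=sub((g>150)&(hsv[...,1]<40),(25,100,60,150)); print(cv2.boundingRect(m))
print("adapter top corners",[f(u,v,.05) for u,v in((62,165),(88,172),(75,228),(48,222))])
E
```

```text
knob [0.5407 0.1207] L [0.5408 0.1374] R [0.5397 0.1044] [0.5523 0.1219]
master bore [ 0.5564 -0.0116] adapter bore [0.4882 0.3149]
cork ((0.43063539266586304, -0.016381144523620605), 0.03565504029393196)
tray [[0.5099, -0.16], [0.4961, -0.3053], [0.4012, -0.2984], [0.4137, -0.1508]] [ 0.455225 -0.228625]
knob blob (83.43178104575163, 83.04677287581698) (66, 68, 36, 30)
(25, 100, 35, 50)
adapter top corners [array([0.5234, 0.3229]), array([0.5158, 0.2867]), array([0.4602, 0.304 ]), array([0.4652, 0.3435])]
```

>>> carry_out([
  [0, 0, 0, 0.325, -0.465, -0.028, -1],
  [0, 0, 0, 0.325, -0.465, -0.028, -1],
  [0, 0, 0, 0.325, -0.465, -0.028, -1],
  [0, 0, 0, 0.325, -0.465, -0.028, -1],
  [0, 0, 0, 0.325, -0.465, -0.028, -1],
])

```text
t: 6.85
tool_pos: [0.5401, 0.1287, 0.2906]
tool_rot: [-3.137, -0.161, 0.006]
contact_force: [0.1, -0.2, 0.5]
opening: 0.0856
grip_force: 0.0
```

```bash
python3 - <<'E'
from h import *
c=get_image("wrist"); np.savez("w6.npz",**c); cv2.imwrite("pics/w6.png",cv2.resize(c["img"],(800,600),interpolation=cv2.INTER_CUBIC))
go([.541,.126,.203],.098)
E
```

```text
pos [0.5396 0.1272 0.2908] x yaw 0.1012 open 0.0852 F [-0.  -0.1 -0.5]
turn [0.0001, 0.0013, 0.001] shift [0.0055, 0.0045, 0.2926] rows 1.8
```

View pics/w6.png

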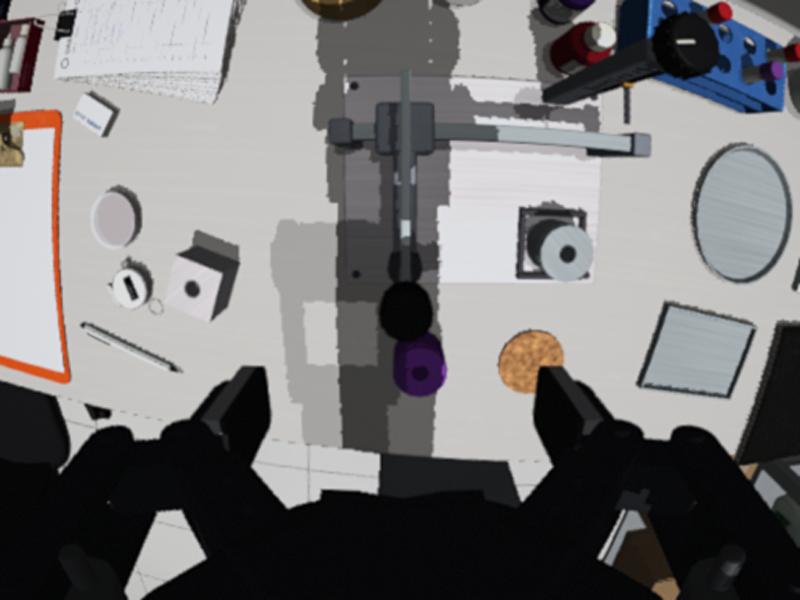

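Knob centred at (405,311) below the open fingers; limit knob at (686,43), orange pointer near (627,90), adapter bore (192,289) with top corners (180,242),(230,262),(211,320),(165,300).

```bash
python3 - <<'E'
from h import *
c=dict(np.load("w6.npz")); k=1.5625
f=lambda u,v,z: wonz(c,u/k,v/k,z)[:2].round(4)
print("knob",f(405,311,.2305),"limit",f(688,42,.238),"adapter",f(192,289,.05),[f(u,v,.05) for u,v in((180,242),(230,262),(211,320),(165,300))])
n=np.array([np.cos(.098),np.sin(.098)]); m=np.array([-n[1],n[0]]); N=np.array([.5549,-.012]); print("model knob",N+.14*m,"limit",N+.14*n)
E
```

```text
knob [0.5445 0.1285] limit [0.692  0.0083] adapter [0.488  0.3173] [array([0.5308, 0.3294]), array([0.5164, 0.2791]), array([0.46  , 0.2984]), array([0.4743, 0.347 ])]
model knob [0.54120195 0.12732826] limit [0.69422826 0.00169805]
```

>>> carry_out([
  [0, 0, 0, 0.005, 0.003, 0.15, -1],
  [0, 0, 0, 0.005, 0.003, 0.25, -1],
  [0, 0, 0, 0.005, 0.003, 0.293, -1],
  [0, 0, 0, 0.005, 0.003, 0.293, -1],
  [0, 0, 0, 0.005, 0.003, 0.293, -1],
])

```text
t: 7.4
tool_pos: [0.5418, 0.1251, 0.2066]
tool_rot: [3.138, 0.154, 0.002]
contact_force: [0.5, 0.5, 0.9]
opening: 0.0855
grip_force: 0.0
```

>>> carry_out([
  [0, 0, 0, 0, 0, 0, 0.9],
  [0, 0, 0, 0, 0, 0, 0.9],
  [0, 0, 0, 0, 0, 0, 0.9],
  [0, 0, 0, 0, 0, 0, 0.9],
  [0, 0, 0, 0, 0, 0, 0.9],
], force=40)

```text
t: 7.9
tool_pos: [0.5416, 0.1258, 0.2062]
tool_rot: [-3.137, -0.156, -0.002]
contact_force: [-0.4, 0.2, 1.7]
opening: 0.0241
grip_force: 39.1
```

>>> carry_out([
  [0, 0, 0, 0, 0.1, 0, 0.9],
  [0, 0, 0, 0, 0.22, 0, 0.9],
  [0, 0, 0, 0, 0.34, 0, 0.9],
  [0, 0, 0, 0, 0.43, 0, 0.9],
  [0, 0, 0, 0, 0.47, 0, 0.9],
])

```text
t: 8.4
tool_pos: [0.5559, -0.0132, 0.206]
tool_rot: [-3.129, -0.152, -0.003]
contact_force: [1.1, 29.9, 2.1]
opening: 0.0244
grip_force: 41.0
```

>>> carry_out([
  [0, 0, 0, 0, 0, 0, 0.9],
  [0, 0, 0, 0, 0, 0, 0.9],
  [0, 0, 0, 0, 0, 0, 0.9],
])

```text
t: 8.7
tool_pos: [0.5559, -0.0125, 0.2058]
tool_rot: [-3.134, -0.157, -0.003]
contact_force: [2.7, 5.0, 0.6]
opening: 0.0243
grip_force: 40.1
```

```bash
python3 - <<'E'
from h import *
go([.5549,-.012,.20],.098); print(get_obs()["wrist_torque"])
E
```

```text
pos [ 0.5559 -0.0125  0.2058] x yaw 0.0999 open 0.0243 F [2.7 5.  0.6]
turn [-0.0012, -0.0007, 0.0006] shift [-0.0031, -0.002, 0.0193] rows 0.1
[ 0.89790728 -0.39183094 -0.01667664]
```

>>> carry_out([
  [0, 0, 0, 0, 0, 0.04, 0.9],
  [0, 0, 0, 0, 0, 0.08, 0.9],
  [0, 0, 0, 0, 0, 0.12, 0.9],
  [0, 0, 0, 0, 0, 0.15, 0.9],
  [0, 0, 0, 0, 0, 0.17, 0.9],
])

```text
t: 9.2
tool_pos: [0.5559, -0.0125, 0.1545]
tool_rot: [-3.134, -0.157, -0.003]
contact_force: [2.2, 6.0, 2.3]
opening: 0.0244
grip_force: 40.2
```

>>> carry_out([
  [0, 0, 0, 0, 0, 0.006, 0.9],
  [0, 0, 0, 0, 0, 0.012, 0.9],
  [0, 0, 0, 0, 0, 0.018, 0.9],
  [0, 0, 0, 0, 0, 0.018, 0.9],
])

```text
t: 9.6
tool_pos: [0.5559, -0.0125, 0.1505]
tool_rot: [-3.134, -0.157, -0.003]
contact_force: [0.2, 7.0, 5.3]
opening: 0.0243
grip_force: 40.5
```

>>> carry_out([
  [0, 0, 0, 0, 0, 0.006, 0.9],
  [0, 0, 0, 0, 0, 0.01, 0.9],
  [0, 0, 0, 0, 0, 0.01, 0.9],
])

```text
t: 9.9
tool_pos: [0.5561, -0.0125, 0.1503]
tool_rot: [-3.134, -0.157, -0.002]
contact_force: [-7.9, 6.4, 16.3]
opening: 0.0242
grip_force: 41.6
```

```bash
python3 - <<'E'
from h import *
go([.5549,-.012,.20],.098)
E
```

```text
pos [ 0.5561 -0.0125  0.1503] x yaw 0.1 open 0.0242 F [-7.9  6.4 16.3]
turn [-0.001, -0.0005, 0.0007] shift [-0.0034, -0.0026, -0.1658] rows 1.0
```

>>> carry_out([
  [0, 0, 0, 0, 0, -0.006, 0.9],
  [0, 0, 0, 0, 0, -0.006, -1],
  [0, 0, 0, 0, 0, -0.006, -1],
  [0, 0, 0, 0, 0, -0.006, -1],
  [0, 0, 0, 0, 0, -0.006, -1],
])

```text
t: 10.4
tool_pos: [0.5549, -0.0147, 0.1473]
tool_rot: [-3.138, -0.155, 0.002]
contact_force: [1.7, 0.3, -0.4]
opening: 0.0808
grip_force: 0.0
```

>>> carry_out([
  [0, 0, 0, 0, 0, -0.1, -1],
  [0, 0, 0, 0, 0, -0.25, -1],
  [0, 0, 0, -0.05, 0, -0.4, -1],
  [0, 0, 0, -0.1, 0, -0.5, -1],
  [0, 0, 0, -0.1, 0, -0.5, -1],
])

```text
t: 10.9
tool_pos: [0.5268, -0.0183, 0.3045]
tool_rot: [3.135, 0.154, 0.016]
contact_force: [1.4, 0.2, 0.2]
opening: 0.0853
grip_force: 0.0
```

```bash
python3 - <<'E'
from h import *
c=get_image("wrist"); np.savez("w7.npz",**c)
n=np.array([np.cos(.098),np.sin(.098),0]); N=np.array([.5549,-.012,0]); tgt=N+.118*n+[0,0,.14]
for th in(50,60):
    Rt=Rn.from_euler("z",.098)*Rn.from_euler("x",th,degrees=True)*Rn.from_rotvec([np.pi,0,0])
    tcp=tgt-Rt.apply([.068,0,-.143])-.28*Rt.apply([-.268,0,.964]); print(th,tcp.round(4)); go(tcp,0,Rt)
hsv=cv2.cvtColor(c["img"],cv2.COLOR_BGR2HSV); cs,_=cv2.findContours(((hsv[...,0]>5)&(hsv[...,0]<22)&(hsv[...,1]>110)).astype('u1'),cv2.RETR_EXTERNAL,cv2.CHAIN_APPROX_NONE)
print([cv2.boundingRect(k) for k in cs if len(k)>3][:12]); print("expected tip px",wproj(c,N+.118*n+[0,0,.146]),"limit",wproj(c,N+.14*n+[0,0,.238]),"index",wproj(c,N+.118*n+[0,0,.134]))
E
```

```text
50 [ 0.6889 -0.0965  0.2216]
pos [ 0.5263 -0.018   0.3011] x yaw 0.0985 open 0.0855 F [ 0.3  0.5 -0.5]
turn [0.2783, -0.0017, 0.001] shift [0.512, 0.3132, 0.2687] rows 5.8
60 [ 0.6901 -0.1092  0.2035]
pos [ 0.5263 -0.018   0.3011] x yaw 0.0985 open 0.0855 F [ 0.3  0.5 -0.5]
turn [0.3339, -0.0016, 0.0011] shift [0.5116, 0.3554, 0.3292] rows 7.0
[(420, 342, 2, 5), (418, 337, 2, 4), (416, 333, 2, 3), (414, 329, 2, 3), (384, 328, 42, 45), (0, 221, 1, 7), (229, 195, 43, 41), (256, 20, 9, 5), (103, 0, 46, 12)]
expected tip px [253.88847868  34.83472477] limit [253.00856164 -22.69889629] index [253.97113271  37.66100786]
```

>>> carry_out([
  [0.045, 0, 0, 0, 0.12, 0, -1],
  [0.09, 0, 0, 0, 0.24, 0, -1],
  [0.135, 0, 0, 0, 0.36, 0, -1],
  [0.18, 0, 0, 0.1, 0.4, 0, -1],
  [0.225, 0, 0, 0.2, 0.4, 0, -1],
])

```text
t: 11.45
tool_pos: [0.5975, -0.1339, 0.2961]
tool_rot: [-2.426, -0.113, 0.045]
contact_force: [0.7, 0.5, -0.7]
opening: 0.0854
grip_force: 0.0
```

```bash
python3 - <<'E'
from h import *
Rt=Rn.from_euler("z",.098)*Rn.from_euler("x",50,degrees=True)*Rn.from_rotvec([np.pi,0,0]); go([ 0.6889,-0.0965,0.2216],0,Rt)
E
```

```text
pos [ 0.5975 -0.1339  0.2961] x yaw 0.0941 open 0.0854 F [ 0.7  0.5 -0.7]
turn [0.0507, -0.0005, -0.0012] shift [0.3155, 0.0899, 0.2501] rows 2.5
```

>>> carry_out([
  [0.05, 0, 0, 0.12, 0.04, 0.08, -1],
  [0.05, 0, 0, 0.24, 0.07, 0.16, -1],
  [0.05, 0, 0, 0.315, 0.09, 0.25, -1],
  [0.05, 0, 0, 0.315, 0.09, 0.25, -1],
  [0.05, 0, 0, 0.315, 0.09, 0.25, -1],
])

```text
t: 11.95
tool_pos: [0.6874, -0.093, 0.2203]
tool_rot: [-2.273, -0.111, 0.058]
contact_force: [0.2, 0.3, 0.9]
opening: 0.0855
grip_force: 0.0
```

```bash
python3 - <<'E'
from h import *
go([ 0.6889,-0.0965,0.2216],0)
c=get_image("wrist"); np.savez("w8.npz",**c)
n=np.array([np.cos(.098),np.sin(.098),0]); N=np.array([.5549,-.012,0])
for z in(.134,.146): print(wproj(c,N+.118*n+[0,0,z]))
d=c["img"][90:300,130:410]; cv2.imwrite("pics/w8.png",cv2.resize(d,(800,600),interpolation=cv2.INTER_CUBIC))
E
```

```text
pos [ 0.6874 -0.093   0.2203] x yaw 0.0998 open 0.0855 F [0.2 0.3 0.9]
turn [-0.2756, 0.0152, 0.0291] shift [0.0039, 0.0045, -0.0119] rows 5.8
[263.18230199 188.1414997 ]
[253.33628205 190.43223584]
```

View pics/w8.png

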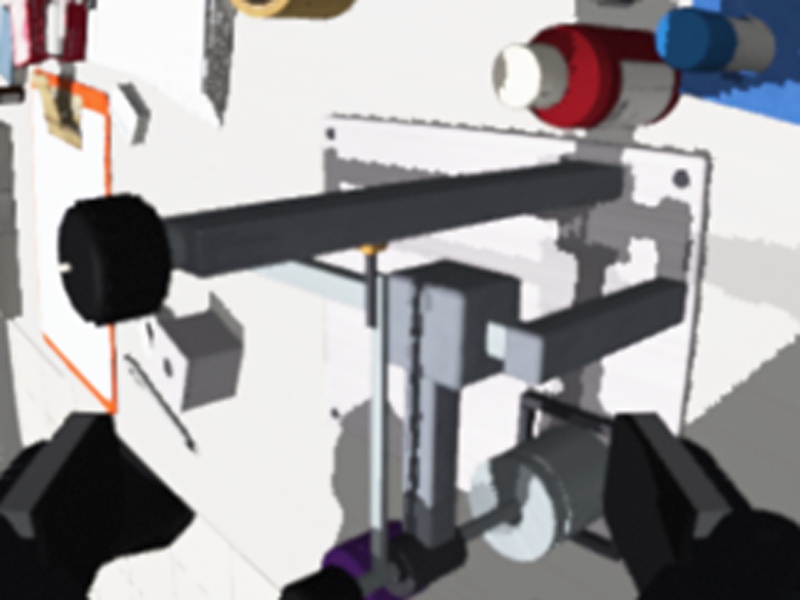

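The view (world up is image left) shows the limit knob at (110,258), the post going right and an orange clip at (373,248). The dark pointer ends at (371,325) and the light index bar's far end is at (383,278), so the pointer is offset in height and perhaps in y. I'll triangulate with w6 and w7.

```bash
python3 - <<'E'
from h import *
o=np.zeros((600,800,3),np.uint8)
a=dict(np.load("w7.npz"))["img"][0:60,220:300]; b=dict(np.load("w6.npz"))["img"][15:105,340:460]
o[:300,:400]=cv2.resize(a,(400,300),interpolation=cv2.INTER_CUBIC); o[:300,400:]=cv2.resize(b,(400,300),interpolation=cv2.INTER_CUBIC)
w=dict(np.load("w8.npz"))["img"][165:215,230:297]; o[300:,:]=cv2.resize(w,(800,300*2),interpolation=cv2.INTER_CUBIC)[:300]
o[300:,:]=cv2.resize(w[:,:],(800,600),interpolation=cv2.INTER_CUBIC)[150:450]
cv2.imwrite("pics/p9.png",o)
c=dict(np.load("w8.npz")); n=np.array([np.cos(.098),np.sin(.098),0]); m=np.array([-n[1],n[0],0]); N=np.array([.5549,-.012,0])
print("idx",wproj(c,N+.118*n+[0,0,.134]), "idx end 122 top", wproj(c,N+.12*n+[0,0,.136]))
E
```

```text
idx [263.18230199 188.1414997 ] idx end 122 top [261.58209487 186.44825787]
```

View pics/p9.png

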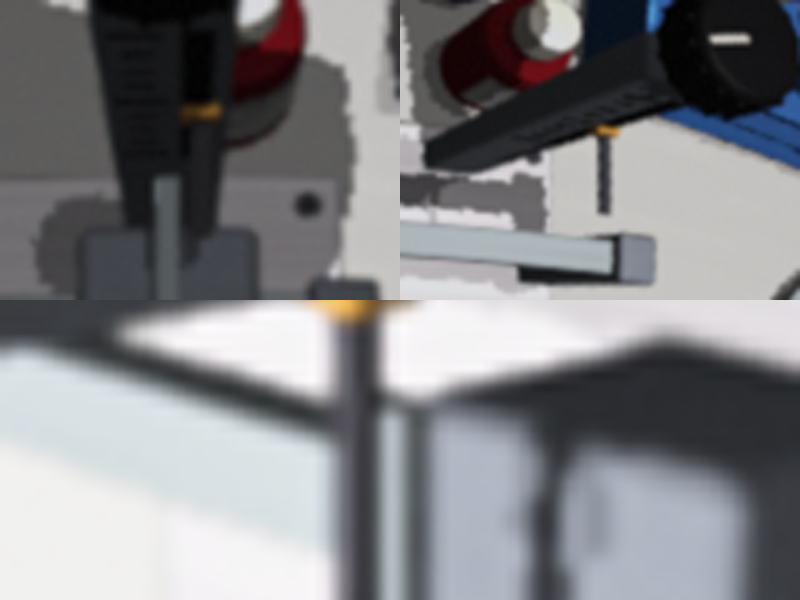

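In the left inset the pointer (column 203) runs beside the steel bar (column 167), on its right side. In the right inset the pointer tip is at (604,213).

```bash
cat > tri.py <<'E'
from h import *
n=np.array([np.cos(.098),np.sin(.098),0]); m=np.array([-n[1],n[0],0]); N=np.array([.5549,-.012,0]); G=np.array([n,m,[0,0,1]])
def tri(rs):
    A=sum(np.eye(3)-np.outer(d,d) for o,d in rs); b=sum((np.eye(3)-np.outer(d,d))@o for o,d in rs); X=np.linalg.solve(A,b)
    return G@(X-N), [np.linalg.norm((np.eye(3)-np.outer(d,d))@(X-o)).round(4) for o,d in rs]
E
python3 - <<'E'
from tri import *
w6,w7,w8=[dict(np.load(f"w{i}.npz")) for i in(6,7,8)]
def R(c,u,v): o,d=wray(c,u,v); return o,d/np.linalg.norm(d)
print("tip w6+w8",tri([R(w6,401.2,78.9),R(w8,259.9,203.8)]))
print("clip w6+w8+w7",tri([R(w6,340+206*.3,15+130*.3),R(w8,130+373*.35,90+248*.35),R(w7,260.3,22.4)]))
print("clip w7+w8",tri([R(w8,130+373*.35,90+248*.35),R(w7,260.3,22.4)]))
def hit(c,u,v,y): # point on ray at gauge y
    o,d=wray(c,u,v); o=G@(o-N); d=G@d; return o+d*(y-o[1])/d[1]
print("w8 tip at y=-8,-6,-10",[hit(w8,259.9,203.8,y).round(4) for y in(-.008,-.006,-.01)])
print("w8 bar end at y=0",hit(w8,264,187.3,0).round(4))
print("w7 tip col y", [ (G@(wonz(w7,260.6,v,.145)-N)).round(4) for v in(35,47)], (G@(wonz(w7,253.4,47,.134)-N)).round(4))
E
```

```text
tip w6+w8 (array([ 0.10571553, -0.00627395,  0.14339091]), [np.float64(0.0004), np.float64(0.0004)])
clip w6+w8+w7 (array([ 0.13209739, -0.00688943,  0.14368466]), [np.float64(0.0002), np.float64(0.0005), np.float64(0.0005)])
clip w7+w8 (array([ 0.13202067, -0.00672809,  0.14345461]), [np.float64(0.0005), np.float64(0.0005)])
w8 tip at y=-8,-6,-10 [array([ 0.1069, -0.008 ,  0.145 ]), array([ 0.1061, -0.006 ,  0.1433]), array([ 0.1078, -0.01  ,  0.1467])]
w8 bar end at y=0 [0.1186 0.     0.133 ]
w7 tip col y [array([ 0.1181, -0.0068,  0.145 ]), array([ 0.1051, -0.0067,  0.145 ])] [0.1076 0.0006 0.134 ]
```

>>> carry_out([
  [-0.04, 0, 0, 0, -0.1, -0.08, -1],
  [-0.08, 0, 0, 0, -0.2, -0.16, -1],
  [-0.12, 0, 0, 0, -0.255, -0.214, -1],
  [-0.16, 0, 0, 0, -0.255, -0.214, -1],
  [-0.2, 0, 0, 0, -0.255, -0.214, -1],
])

```text
t: 12.5
tool_pos: [0.6883, -0.0944, 0.3288]
tool_rot: [-2.911, -0.143, 0.005]
contact_force: [-0.0, 0.3, -1.1]
opening: 0.0857
grip_force: 0.0
```

```bash
python3 - <<'E'
from h import *
go([.694,.002,.32],.098); print(get_obs()["q"].round(3))
E
```

```text
pos [ 0.6883 -0.0944  0.3288] x yaw 0.0972 open 0.0857 F [-0.   0.3 -1.1]
turn [-0.0723, -0.0024, 0.0] shift [0.0499, -0.3031, 0.1007] rows 1.9
[-0.328  0.215  1.287  0.212  1.725  1.168]
```

>>> carry_out([
  [-0.0723, -0.0024, 0, 0.05, -0.303, 0.08, -1],
  [-0.0723, -0.0024, 0, 0.05, -0.303, 0.08, -1],
  [-0.0723, -0.0024, 0, 0.05, -0.303, 0.08, -1],
  [-0.0723, -0.0024, 0, 0.05, -0.303, 0.08, -1],
])

```text
t: 12.9
tool_pos: [0.6933, 0.0034, 0.3233]
tool_rot: [-3.13, -0.16, 0.008]
contact_force: [0.2, -0.0, -0.2]
opening: 0.0855
grip_force: 0.0
```

```bash
python3 - <<'E'
from tri import *
go([.694,.002,.32],.098); print(get_obs()["q"].round(3))
c=get_image("wrist"); np.savez("w10.npz",**c); g=cv2.cvtColor(c["img"],cv2.COLOR_BGR2GRAY)
e=wproj(c,[.694,.002,.238]); print("expect",e)
b=[int(e[0]-40),int(e[1]-40),int(e[0]+40),int(e[1]+40)]
for th in(30,40,50):
    k=sub(g<th,b); print(th,cen(k),cv2.boundingRect(k),cv2.contourArea(k),wonz(c,*cen(k),.235))
cv2.imwrite("pics/w10.png",c["img"])
E
```

```text
pos [0.6933 0.0034 0.3233] x yaw 0.1021 open 0.0855 F [ 0.2 -0.  -0.2]
turn [-0.0025, 0.0015, 0.0013] shift [0.0019, 0.0049, 0.011] rows 0.1
[-0.105  0.179  1.325  0.007  1.644  1.364]
expect [260.88210277 193.92293042]
30 (259.1154844881782, 189.03526035260353) (240, 168, 39, 42) 1219.5 [0.69704857 0.00373694 0.235     ]
40 (259.0616656071202, 183.77283322737867) (240, 153, 40, 58) 1573.0 [0.70140215 0.00422933 0.235     ]
50 (258.8475985221675, 183.84893267651887) (220, 153, 60, 58) 1624.0 [0.70132176 0.00439354 0.235     ]
```

>>> carry_out([
  [0, 0, -0.047, 0.007, 0.003, 0, -1],
  [0, 0, -0.094, 0.007, 0.003, 0, -1],
  [0, 0, -0.141, 0.007, 0.003, 0, -1],
  [0, 0, -0.188, 0.007, 0.003, 0, -1],
  [0, 0, -0.235, 0.007, 0.003, 0, -1],
])

```text
t: 13.45
tool_pos: [0.6959, -0.0017, 0.3215]
tool_rot: [-2.859, -1.277, 0.006]
contact_force: [0.1, 0.3, -0.7]
opening: 0.0851
grip_force: 0.0
```

>>> carry_out([
  [0, 0, -0.045, 0, 0, 0.08, -1],
  [0, 0, -0.09, 0, 0, 0.2, -1],
  [0, 0, -0.12, 0, 0, 0.3, -1],
  [0, 0, -0.12, 0, 0, 0.377, -1],
  [0, 0, -0.12, 0, 0, 0.377, -1],
])

```text
t: 13.95
tool_pos: [0.6924, -0.0002, 0.203]
tool_rot: [-2.569, -1.779, 0.014]
contact_force: [-0.7, -0.9, -0.8]
opening: 0.0852
grip_force: 0.0
```

```bash
python3 - <<'E'
from h import *
go([.6955,.0027,.210],.098-1.1); print(get_obs()["q"].round(3))
E
```

```text
pos [ 6.924e-01 -2.000e-04  2.030e-01] x yaw 1.2112 open 0.0852 F [-0.7 -0.9 -0.8]
turn [-0.0041, 0.0061, 0.7045] shift [0.0128, 0.0057, -0.0233] rows 14.8
[-0.11   0.236  1.458  0.007  1.465  0.248]
```

>>> carry_out([
  [0, 0, 0, 0.011, 0.005, -0.02, -1],
  [0, 0, 0, 0.011, 0.005, -0.02, -1],
  [0, 0, 0, 0.011, 0.005, -0.02, -1],
])

```text
t: 14.25
tool_pos: [0.6991, 0.0043, 0.2174]
tool_rot: [-2.573, -1.788, -0.002]
contact_force: [-0.0, 0.7, -0.0]
opening: 0.0851
grip_force: 0.0
```

>>> carry_out([
  [0, 0, 0, 0, 0, 0, 0.9],
  [0, 0, 0, 0, 0, 0, 0.9],
  [0, 0, 0, 0, 0, 0, 0.9],
  [0, 0, 0, 0, 0, 0, 0.9],
  [0, 0, 0, 0, 0, 0, 0.9],
], force=40)

```text
t: 14.75
tool_pos: [0.6958, 0.0057, 0.2146]
tool_rot: [-2.566, -1.785, 0.01]
contact_force: [-8.7, 1.9, 5.2]
opening: 0.0303
grip_force: 40.9
```

```bash
python3 - <<'E'
from h import *
go([.6955,.0027,.210],.098+1.1)
E
```

```text
pos [0.6958 0.0057 0.2146] x yaw 1.2157 open 0.0303 F [-8.7  1.9  5.2]
turn [-0.0051, -0.0011, 0.0056] shift [-0.0098, 0.0029, 0.0152] rows 0.2
```

>>> carry_out([
  [0, 0, 0.045, -0.008, 0, 0, 0.9],
  [0, 0, 0.09, -0.008, 0, 0, 0.9],
  [0, 0, 0.135, -0.008, 0, 0, 0.9],
  [0, 0, 0.18, -0.008, 0, 0, 0.9],
  [0, 0, 0.227, -0.008, 0, 0, 0.9],
])

```text
t: 15.25
tool_pos: [0.6977, 0.0039, 0.2146]
tool_rot: [-3.035, -0.77, 0.004]
contact_force: [2.7, 0.9, -0.2]
opening: 0.0303
grip_force: 40.3
```

>>> carry_out([
  [0, 0, 0.045, 0, 0, 0, 0.9],
  [0, 0, 0.09, 0, 0, 0, 0.9],
  [0, 0, 0.135, 0, 0, 0, 0.9],
  [0, 0, 0.18, 0, 0, 0, 0.9],
  [0, 0, 0.227, 0, 0, 0, 0.9],
])

```text
t: 15.75
tool_pos: [0.6982, 0.0014, 0.2146]
tool_rot: [-3.118, 0.34, 0.007]
contact_force: [3.5, -6.0, -1.0]
opening: 0.0303
grip_force: 40.2
```

>>> carry_out([
  [0, 0, 0.045, 0, 0, 0, 0.9],
  [0, 0, 0.09, 0, 0, 0, 0.9],
  [0, 0, 0.135, 0, 0, 0, 0.9],
  [0, 0, 0.18, 0, 0, 0, 0.9],
  [0, 0, 0.227, 0, 0, 0, 0.9],
])

```text
t: 16.25
tool_pos: [0.6969, -0.0008, 0.2146]
tool_rot: [2.805, -1.41, -0.012]
contact_force: [-2.4, -10.2, 1.9]
opening: 0.0302
grip_force: 40.4
```

>>> carry_out([
  [0, 0, 0, 0, 0, 0, 0.9],
  [0, 0, 0, 0, 0, 0, 0.9],
  [0, 0, 0, 0, 0, 0, -1],
  [0, 0, 0, 0, 0, 0, -1],
  [0, 0, 0, 0, 0, 0, -1],
])

```text
t: 16.75
tool_pos: [0.6968, 0.003, 0.2138]
tool_rot: [-2.809, 1.399, 0.017]
contact_force: [0.6, -0.6, 0.2]
opening: 0.0724
grip_force: 0.0
```

```bash
python3 - <<'E'
from h import *
go([.6955,.0027,.30],.098); print(get_obs()["q"].round(3))
E
```

```text
pos [0.6968 0.003  0.2138] x yaw -0.9239 open 0.0724 F [ 0.6 -0.6  0.2]
turn [-0.0013, 0.0036, -0.3253] shift [-0.0051, 0.0046, -0.2871] rows 6.8
[-0.105  0.234  1.443  0.007  1.474  2.389]
```

>>> carry_out([
  [0, 0, 0, 0, 0, -0.1, -1],
  [0, 0, 0, 0, 0, -0.2, -1],
  [0, 0, -0.045, 0, 0, -0.33, -1],
  [0, 0, -0.09, 0, 0, -0.33, -1],
  [0, 0, -0.135, 0, 0, -0.33, -1],
])

```text
t: 17.25
tool_pos: [0.6985, 0.0023, 0.3159]
tool_rot: [-3.04, 0.766, 0.009]
contact_force: [0.1, -0.4, 0.0]
opening: 0.0855
grip_force: 0.0
```

>>> carry_out([
  [0, 0, -0.045, 0, 0, 0, -1],
  [0, 0, -0.09, 0, 0, 0, -1],
  [0, 0, -0.135, 0, 0, 0, -1],
  [0, 0, -0.19, 0, 0, 0, -1],
  [0, 0, -0.19, 0, 0, 0, -1],
])

```text
t: 17.75
tool_pos: [0.6976, 0.0024, 0.3129]
tool_rot: [-3.129, -0.154, 0.013]
contact_force: [-0.3, -0.5, 0.2]
opening: 0.0855
grip_force: 0.0
```

>>> carry_out([
  [0, 0, 0, -0.03, 0.15, 0, -1],
  [0.045, 0, 0, -0.03, 0.3, 0, -1],
  [0.09, 0, 0, -0.03, 0.35, 0, -1],
  [0.135, 0, 0, -0.03, 0.35, 0, -1],
  [0.18, 0, 0, -0.03, 0.35, 0, -1],
])

```text
t: 18.25
tool_pos: [0.6991, -0.1046, 0.3134]
tool_rot: [-2.561, -0.117, 0.044]
contact_force: [0.3, -0.1, 0.3]
opening: 0.0851
grip_force: 0.0
```

```bash
python3 - <<'E'
from h import *
Rt=Rn.from_euler("z",.098)*Rn.from_euler("x",50,degrees=True)*Rn.from_rotvec([np.pi,0,0]); go([ 0.6875,-0.094,0.2203],0,Rt)
E
```

```text
pos [ 0.6991 -0.1046  0.3134] x yaw 0.0933 open 0.0851 F [ 0.3 -0.1  0.3]
turn [0.0936, 0.0006, -0.0026] shift [-0.0332, 0.1372, 0.2812] rows 2.0
```

>>> carry_out([
  [0.045, 0, 0, -0.033, 0.07, 0.14, -1],
  [0.09, 0, 0, -0.033, 0.137, 0.281, -1],
  [0.0936, 0, 0, -0.033, 0.137, 0.281, -1],
  [0.0936, 0, 0, -0.033, 0.137, 0.281, -1],
  [0.0936, 0, 0, -0.033, 0.137, 0.281, -1],
])

```text
t: 18.75
tool_pos: [0.689, -0.0933, 0.2242]
tool_rot: [-2.276, -0.111, 0.053]
contact_force: [0.1, -0.6, 1.7]
opening: 0.0851
grip_force: 0.0
```

```bash
python3 - <<'E'
from tri import *
c=get_image("wrist"); np.savez("w11.npz",**c); print(get_obs()["tool_pos"])
for z in(.134,.146): print(wproj(c,N+.118*n+[0,0,z]),wproj(c,N+.105*n-.0068*m+[0,0,z]))
d=c["img"][150:225,220:320]; cv2.imwrite("pics/w11.png",cv2.resize(d,(800,600),interpolation=cv2.INTER_CUBIC))
E
```

```text
[ 0.68932035 -0.09329696  0.22519457]
[265.38212615 189.48024272] [270.10789029 204.18490292]
[255.74249266 191.74965026] [260.55817042 206.87261789]
```

View pics/w11.png

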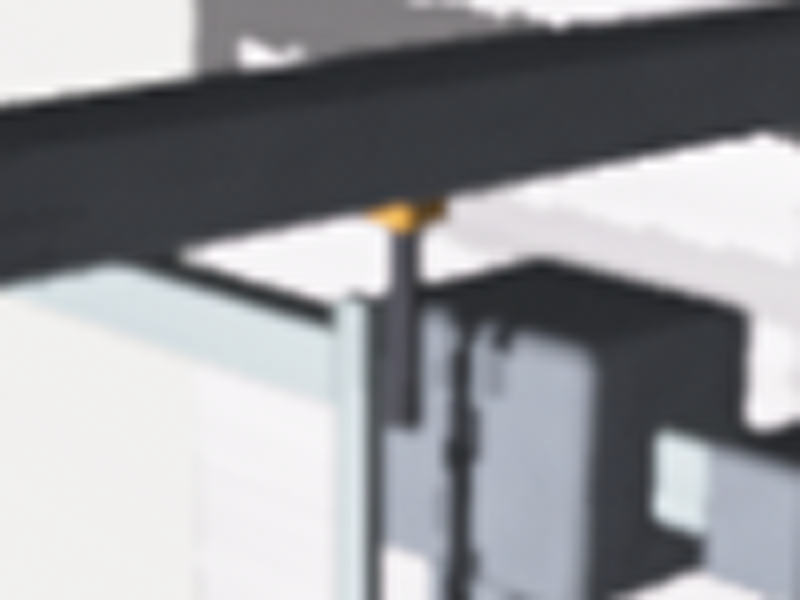

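Pointer tip at (402,425) and the index bar's mid-thickness at column 376. The calibration predicts 270.1 px raw for a level pointer and I measure 270.25, so it is level within about 1 mm. Raising the rod next.

>>> carry_out([
  [-0.04, 0, 0, 0, -0.1, -0.08, -1],
  [-0.08, 0, 0, -0.1, -0.2, -0.16, -1],
  [-0.12, 0, 0, -0.2, -0.255, -0.214, -1],
  [-0.16, 0, 0, -0.3, -0.255, -0.214, -1],
  [-0.2, 0, 0, -0.4, -0.255, -0.214, -1],
])

```text
t: 19.3
tool_pos: [0.5691, -0.1046, 0.3285]
tool_rot: [-2.911, -0.143, 0.009]
contact_force: [-0.2, 1.2, 0.4]
opening: 0.0856
grip_force: 0.0
```

```bash
python3 - <<'E'
from h import *
go([.5555,-.0125,.27],.099)
E
```

```text
pos [ 0.5691 -0.1046  0.3285] x yaw 0.0976 open 0.0856 F [-0.2  1.2  0.4]
turn [-0.0724, -0.0017, -0.0003] shift [-0.0161, -0.2579, 0.2598] rows 2.2
```

>>> carry_out([
  [-0.045, 0, 0, -0.016, -0.1, 0.08, -1],
  [-0.0724, 0, 0, -0.016, -0.258, 0.2, -1],
  [-0.0724, 0, 0, -0.016, -0.258, 0.26, -1],
  [-0.0724, 0, 0, -0.016, -0.258, 0.26, -1],
  [-0.0724, 0, 0, -0.016, -0.258, 0.26, -1],
])

```text
t: 19.8
tool_pos: [0.5551, -0.0115, 0.2664]
tool_rot: [-3.128, -0.153, 0.004]
contact_force: [0.3, -0.3, 0.6]
opening: 0.0853
grip_force: 0.0
```

```bash
python3 - <<'E'
from h import *
get_image("wrist"); go([.5555,-.0125,.152],.099)
E
```

```text
pos [ 0.5555 -0.0123  0.2664] x yaw 0.0964 open 0.0853 F [ 0.5  0.  -0.2]
turn [-0.0033, 0.0006, -0.0008] shift [0.0007, 0.0044, 0.3814] rows 2.3
```

>>> carry_out([
  [-0.003, 0, 0, 0, 0.002, 0.15, -1],
  [-0.003, 0, 0, 0, 0.002, 0.28, -1],
  [-0.003, 0, 0, 0, 0.002, 0.375, -1],
  [-0.003, 0, 0, 0, 0.002, 0.375, -1],
  [-0.003, 0, 0, 0, 0.002, 0.375, -1],
])

```text
t: 20.35
tool_pos: [0.5546, -0.0124, 0.1521]
tool_rot: [-3.136, -0.149, 0.008]
contact_force: [0.6, -0.6, 0.4]
opening: 0.0852
grip_force: 0.0
```

>>> carry_out([
  [0, 0, 0, 0, 0, 0, 0.9],
  [0, 0, 0, 0, 0, 0, 0.9],
  [0, 0, 0, 0, 0, 0, 0.9],
  [0, 0, 0, 0, 0, 0, 0.9],
  [0, 0, 0, 0, 0, 0, 0.9],
], force=40)

```text
t: 20.85
tool_pos: [0.5539, -0.0112, 0.1513]
tool_rot: [-3.136, -0.152, 0.009]
contact_force: [-0.5, -1.0, 4.5]
opening: 0.0245
grip_force: 39.1
```

>>> carry_out([
  [0, 0, 0, 0, 0, -0.05, 0.9],
  [0, 0, 0, 0, 0, -0.1, 0.9],
  [0, 0, 0, 0, 0, -0.15, 0.9],
  [0, 0, 0, 0, 0, -0.185, 0.9],
  [0, 0, 0, 0, 0, -0.185, 0.9],
])

```text
t: 21.35
tool_pos: [0.5538, -0.011, 0.207]
tool_rot: [-3.135, -0.152, 0.011]
contact_force: [0.4, 0.9, 1.6]
opening: 0.0239
grip_force: 45.5
```

```bash
python3 - <<'E'
from h import *
go([.5412,.1273,.206],.099)
E
```

```text
pos [ 0.5538 -0.011   0.207 ] x yaw 0.097 open 0.0239 F [0.4 0.9 1.6]
turn [-0.0009, 0.0022, -0.0007] shift [0.0029, -0.4627, 0.0046] rows 2.8
```

>>> carry_out([
  [0, 0, 0, 0, -0.1, 0, 0.9],
  [0, 0, 0, 0, -0.22, 0, 0.9],
  [0, 0, 0, 0, -0.34, 0, 0.9],
  [0, 0, 0, 0, -0.43, 0, 0.9],
  [0, 0, 0, 0, -0.464, 0, 0.9],
])

```text
t: 21.85
tool_pos: [0.5395, 0.1274, 0.2065]
tool_rot: [3.135, 0.155, -0.014]
contact_force: [-0.7, -24.8, 2.0]
opening: 0.0244
grip_force: 46.0
```

>>> carry_out([
  [0, 0, 0, 0, 0, 0, 0.9],
  [0, 0, 0, 0, 0, 0, -1],
  [0, 0, 0, 0, 0, 0, -1],
  [0, 0, 0, 0, 0, 0, -1],
  [0, 0, 0, 0, 0, -0.1, -1],
])

```text
t: 22.35
tool_pos: [0.5378, 0.1269, 0.2311]
tool_rot: [-3.136, -0.151, 0.027]
contact_force: [0.3, -0.8, -0.5]
opening: 0.0802
grip_force: 0.0
```

>>> carry_out([
  [0, 0, 0, 0, 0, -0.15, -1],
  [0, 0, 0, -0.1, 0.1, -0.22, -1],
  [0, 0, 0, -0.1, 0.25, -0.22, -1],
  [0, 0, 0, -0.1, 0.4, -0.22, -1],
  [0, 0, 0, -0.1, 0.46, -0.22, -1],
])

```text
t: 22.85
tool_pos: [0.5245, -0.0162, 0.3023]
tool_rot: [-3.137, -0.147, 0.01]
contact_force: [0.6, 0.9, -1.0]
opening: 0.0855
grip_force: 0.0
```

```bash
python3 - <<'E'
from tri import *
c=get_image("wrist"); np.savez("w12.npz",**c); g=cv2.cvtColor(c["img"],cv2.COLOR_BGR2GRAY)
go([.5605,-.0115,.12],.098)
e=wproj(c,[.556,-.012,.058]); print(e)
for th in(40,60,80):
  try: k=sub(g<th,[int(e[0]-9),int(e[1]-9),int(e[0]+9),int(e[1]+9)]); print(th,cen(k),cv2.contourArea(k),wonz(c,*cen(k),.058).round(4))
  except Exception as x: print(x)
k=sub(g<40,(60,60,200,190)); print("knobish",cv2.boundingRect(k),wproj(c,[.5412,.1273,.2305]))
E
```

```text
pos [ 0.5246 -0.0174  0.3019] x yaw 0.092 open 0.0849 F [ 0.5 -1.4  0.7]
turn [-0.0003, 0.0023, -0.0019] shift [0.1251, -0.0081, 0.6056] rows 3.7
[257.14155364 135.47713458]
list index out of range
60 (258.1720430107527, 138.92473118279568) 15.5 [ 0.5516 -0.0138  0.058 ]
80 (257.17730496453896, 138.04255319148936) 47.0 [ 0.5527 -0.0124  0.058 ]
knobish (77, 78, 74, 99) [ 86.63266095 163.74589663]
```

>>> carry_out([
  [0, 0, -0.002, 0.1, -0.009, 0.15, -1],
  [0, 0, -0.002, 0.1, -0.009, 0.3, -1],
  [0, 0, -0.002, 0.1, -0.009, 0.45, -1],
  [0, 0, -0.002, 0.1, -0.009, 0.6, -1],
  [0, 0, -0.002, 0.1, -0.009, 0.65, -1],
])

```text
t: 23.4
tool_pos: [0.5488, -0.0061, 0.1007]
tool_rot: [-3.133, -0.162, 0.027]
contact_force: [-0.6, 0.3, 0.1]
opening: 0.0852
grip_force: 0.0
```

```bash
python3 - <<'E'
from tri import *
c=get_image("wrist"); np.savez("w13.npz",**c); g=cv2.cvtColor(c["img"],cv2.COLOR_BGR2GRAY)
go([.5545,-.012,.027],.098)
print(wproj(c,[.5545,-.012,.058]))
E
```

```text
pos [ 0.5488 -0.0062  0.1006] x yaw 0.1031 open 0.0853 F [-0.7  0.1 -2.2]
turn [-0.0018, 0.0054, 0.0016] shift [0.0211, 0.0225, 0.2449] rows 1.5
[268.52968577 205.10544232]
```

>>> carry_out([
  [0, 0.003, 0.001, 0.02, 0.018, 0.1, -1],
  [0, 0.003, 0.001, 0.02, 0.018, 0.18, -1],
  [0, 0.003, 0.001, 0.02, 0.018, 0.235, -1],
  [0, 0.003, 0.001, 0.02, 0.018, 0.235, -1],
  [0, 0.003, 0.001, 0.02, 0.018, 0.235, -1],
])

```text
t: 23.95
tool_pos: [0.5602, -0.0117, 0.0382]
tool_rot: [-3.135, -0.157, -0.008]
contact_force: [0.8, -0.7, 1.1]
opening: 0.0857
grip_force: 0.0
```

```bash
python3 - <<'E'
from h import *
go([.5545,-.012,.027],.098)
E
```

```text
pos [ 0.5602 -0.0117  0.0382] x yaw 0.1 open 0.0857 F [ 0.8 -0.7  1.1]
turn [-0.0007, -0.0016, 0.0006] shift [-0.0191, -0.0009, 0.0373] rows 0.3
```

>>> carry_out([
  [0, 0, 0, -0.012, 0, 0.03, -1],
  [0, 0, 0, -0.012, 0, 0.03, -1],
  [0, 0, 0, -0.012, 0, 0.03, -1],
])

```text
t: 24.25
tool_pos: [0.5551, -0.012, 0.0275]
tool_rot: [-3.135, -0.157, -0.004]
contact_force: [0.0, -0.4, 0.2]
opening: 0.0854
grip_force: 0.0
```

>>> carry_out([
  [0, 0, 0, 0, 0, 0, 0.6],
  [0, 0, 0, 0, 0, 0, 0.6],
  [0, 0, 0, 0, 0, 0, 0.6],
  [0, 0, 0, 0, 0, 0, 0.6],
  [0, 0, 0, 0, 0, 0, 0.6],
], force=50)

```text
t: 24.75
tool_pos: [0.5556, -0.0121, 0.0277]
tool_rot: [-3.135, -0.157, -0.005]
contact_force: [0.0, -0.8, 3.7]
opening: 0.0501
grip_force: 52.8
```

>>> carry_out([
  [0, 0, 0, 0, 0, -0.04, 0.6],
  [0, 0, 0, 0, 0, -0.1, 0.6],
  [0, 0, 0, 0, 0, -0.2, 0.6],
  [0, 0, 0, 0, 0, -0.27, 0.6],
  [0, 0, 0, 0, 0, -0.27, 0.6],
])

```text
t: 25.25
tool_pos: [0.5568, -0.0124, 0.1115]
tool_rot: [-3.136, -0.157, -0.012]
contact_force: [-0.2, 0.1, -2.2]
opening: 0.0501
grip_force: 52.9
```

```bash
cat > bore.py <<'E'
from tri import *
def heldbore(c,z):
    g=cv2.cvtColor(c["img"],cv2.COLOR_BGR2GRAY); e=(258,276) # held bore pixel
    best=None
    for y in range(250,300,1): pass
    r=g[245:310,215:302]; med=np.median(r); return med
E
python3 - <<'E'
from h import *
c=get_image("wrist"); np.savez("w14.npz",**c)
go([.4305,-.017,.09],.098)
g=cv2.cvtColor(c["img"],cv2.COLOR_BGR2GRAY)
k=sub(g<200,(205,190,311,316)); print(g[276,200:316:4], g[240:322:4,258])
E
```

```text
pos [ 0.5555 -0.0122  0.1092] x yaw 0.0999 open 0.0499 F [-0.3 -0.1 -4. ]
turn [-0.0008, -0.0014, 0.0006] shift [-0.4165, -0.0255, 0.0621] rows 2.5
[ 8 67 68 66 67 68 67 65 68 68 62 49 50 51 52 51 52 48 49 68 68 69 68 70
 69 67 68 68 33] [ 67  69  69  68  54  52  52  51  52  52  52  52  70  67  68  66  67  67
  64 183  10]
```

>>> carry_out([
  [0, 0, 0, -0.15, -0.01, 0, 0.6],
  [0, 0, 0, -0.3, -0.02, 0, 0.6],
  [0, 0, 0, -0.4165, -0.025, 0.03, 0.6],
  [0, 0, 0, -0.4165, -0.025, 0.1, 0.6],
  [0, 0, 0, -0.4165, -0.025, 0.15, 0.6],
])

```text
t: 25.8
tool_pos: [0.4267, -0.0165, 0.0596]
tool_rot: [-3.134, -0.156, 0.003]
contact_force: [0.2, -0.3, -2.8]
opening: 0.0498
grip_force: 52.8
```

>>> carry_out([
  [0, 0, 0, 0, 0, 0, 0.6],
  [0, 0, 0, 0, 0, 0, 0.6],
])

```text
t: 26.0
tool_pos: [0.4286, -0.0168, 0.0614]
tool_rot: [-3.134, -0.157, 0.002]
contact_force: [0.6, 0.4, -3.4]
opening: 0.0499
grip_force: 52.9
```

```bash
python3 - <<'E'
from h import *
go([.4305,-.017,.0245],.098)
c=dict(np.load("w14.npz")); print("bore rel", wonz(c,256.5,271.5,.1395)-[.5555,-.0122,0])
E
```

```text
pos [ 0.4286 -0.0168  0.0614] x yaw 0.0999 open 0.0499 F [ 0.6  0.4 -3.4]
turn [-0.0012, 0.0003, 0.0006] shift [0.0062, 0.0019, 0.123] rows 0.7
bore rel [-0.00077355  0.00074012  0.1395    ]
```

>>> carry_out([
  [0, 0, 0, 0.006, 0, 0.05, 0.6],
  [0, 0, 0, 0.006, 0, 0.09, 0.6],
  [0, 0, 0, 0.006, 0, 0.115, 0.6],
  [0, 0, 0, 0.006, 0, 0.12, 0.6],
  [0, 0, 0, 0.006, 0, 0.12, 0.6],
])

```text
t: 26.5
tool_pos: [0.4315, -0.0167, 0.0265]
tool_rot: [-3.135, -0.157, -0.002]
contact_force: [-0.0, 0.1, -3.4]
opening: 0.0499
grip_force: 52.9
```

```bash
python3 - <<'E'
from h import *
go([.4305,-.017,.0245],.098)
E
```

```text
pos [ 0.4315 -0.0167  0.0265] x yaw 0.0999 open 0.0499 F [-0.   0.1 -3.4]
turn [-0.001, -0.0004, 0.0006] shift [-0.0035, 0.0006, 0.0068] rows 0.0
```

>>> carry_out([
  [0, 0, 0, 0, 0, 0.009, 0.6],
  [0, 0, 0, 0, 0, 0.009, -1],
  [0, 0, 0, 0, 0, 0.009, -1],
  [0, 0, 0, 0, 0, 0.009, -1],
  [0, 0, 0, 0, 0, 0.009, -1],
])

```text
t: 27.0
tool_pos: [0.4322, -0.0169, 0.0246]
tool_rot: [-3.135, -0.157, -0.005]
contact_force: [-0.2, -0.5, -0.8]
opening: 0.0857
grip_force: 0.0
```

>>> carry_out([
  [0, 0, 0, 0, 0, -0.15, -1],
  [0, 0, 0, 0, 0, -0.3, -1],
  [0, 0, 0, 0, 0, -0.45, -1],
  [0, 0, 0, 0, 0, -0.6, -1],
  [0, 0, 0, 0, 0, -0.75, -1],
])

```text
t: 27.5
tool_pos: [0.431, -0.0174, 0.2512]
tool_rot: [-3.135, -0.157, -0.004]
contact_force: [0.6, 0.5, -0.6]
opening: 0.0854
grip_force: 0.0
```

>>> carry_out([
  [0, 0, 0.04, 0.05, -0.16, 0.05, -1],
  [0, 0, 0.08, 0.1, -0.32, 0.05, -1],
  [0, 0, 0.124, 0.12, -0.48, 0.05, -1],
  [0, 0, 0.124, 0.12, -0.64, 0.05, -1],
  [0, 0, 0.124, 0.12, -0.8, 0.05, -1],
])

```text
t: 28.0
tool_pos: [0.4443, 0.2133, 0.2351]
tool_rot: [-3.105, 0.455, -0.003]
contact_force: [0.3, -0.8, -0.0]
opening: 0.0853
grip_force: 0.0
```

```bash
python3 - <<'E'
from tri import *
c=get_image("wrist"); np.savez("w15.npz",**c); go([.488,.316,.15],-.29)
for X in([.488,.316,.05],[.556,-.012,.016],[.4305,-.017,.054]): print(X,wproj(c,X))
g=cv2.cvtColor(c["img"],cv2.COLOR_BGR2GRAY)
e=wproj(c,[.488,.316,.05]).astype(int); b=[max(e[0]-25,0),e[1]-25,e[0]+25,e[1]+25]
k=sub(g<100,[e[0]-9,e[1]-9,e[0]+9,e[1]+9]); print("bore",cen(k),cv2.contourArea(k),wonz(c,*cen(k),.05))
S=get_image("scene"); S2=dict(np.load("scene0.npz"));
pic=np.zeros((600,800,3),np.uint8); pic[:384,:512]=c["img"]
cr=S["img"][130:240,200:312]; pic[:,512:]=cv2.resize(cr,None,fx=2.57,fy=2.57,interpolation=cv2.INTER_CUBIC)[:600,:288][:600] if False else 0
pic[:283,512:]=cv2.resize(cr,(288,283),interpolation=cv2.INTER_CUBIC)
z=c["img"][max(e[1]-35,0):e[1]+35,max(e[0]-45,0):e[0]+45]; pic[384:600,:278]=cv2.resize(z,(278,216),interpolation=cv2.INTER_CUBIC); print("zoom origin",max(e[0]-45,0),max(e[1]-35,0),z.shape)
cv2.imwrite("pics/w15.png",pic)
E
```

```text
pos [0.4426 0.2198 0.2351] x yaw -0.2834 open 0.0855 F [-3.1  2.9  1. ]
turn [-0.0028, 0.0005, 0.0021] shift [0.0561, -0.3478, 0.2866] rows 2.7
[0.488, 0.316, 0.05] [162.60030278 159.77328997]
[0.556, -0.012, 0.016] [400.04883167  37.65838993]
[0.4305, -0.017, 0.054] [440.02131227 131.04534921]
bore (160.38571428571427, 161.09523809523807) 70.0 [0.48738453 0.31916507 0.05      ]
zoom origin 117 124 (70, 90, 3)
```

View pics/w15.png

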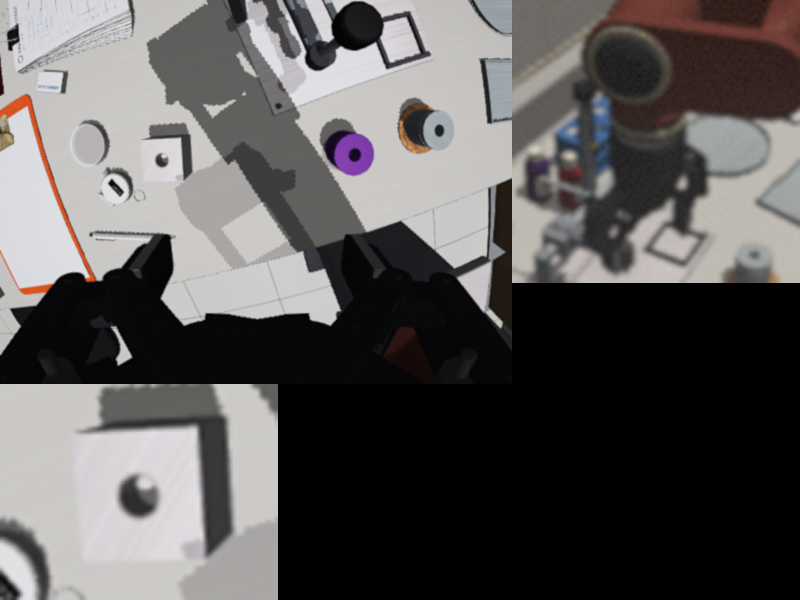

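The master is back on its pad (437,130) and the nest is empty. Adapter bore at zoom (139,495), top corners (76,432),(198,424),(206,558),(82,562); a ring and stopwatch lie just left of it. That was the last of the 14 pictures, so from here I measure by script only.

```bash
python3 - <<'E'
from h import *
c=dict(np.load("w15.npz")); r=lambda x,y:(117+x/3.089,124+(y-384)/3.086)
W=np.array([wonz(c,*r(*p),.05)[:2] for p in((76,432),(198,424),(206,558),(82,562))]); print(W.round(4).tolist(),W.mean(0).round(4),"bore",wonz(c,*r(139,495),.05).round(4))
for a,b in((3,0),(2,1)): print("x-edge yaw",np.arctan2(*(W[b]-W[a])[::-1]).round(3))
for a,b in((1,0),(2,3)): d=W[b]-W[a]; print("y-edge yaw",np.arctan2(-d[0],d[1]).round(3),np.linalg.norm(d).round(4))
go([W.mean(0)[0],W.mean(0)[1],.15],-.3)
E
```

```text
[[0.5186, 0.3328], [0.5059, 0.2859], [0.4574, 0.2999], [0.4707, 0.3489]] [0.4882 0.3169] bore [0.488  0.3168 0.05  ]
x-edge yaw -0.324
x-edge yaw -0.282
y-edge yaw -0.266 0.0486
y-edge yaw -0.266 0.0507
pos [0.4432 0.2163 0.235 ] x yaw -0.2821 open 0.0856 F [-0.8  0.4  0.4]
turn [-0.0016, 0.0001, 0.0057] shift [0.0507, -0.3622, 0.285] rows 2.8
```

>>> carry_out([
  [0, 0, 0, 0.02, -0.15, 0.1, -1],
  [0, 0, 0, 0.04, -0.3, 0.2, -1],
  [0, 0, 0, 0.05, -0.362, 0.36, -1],
  [0, 0, 0, 0.05, -0.362, 0.36, -1],
  [0, 0, 0, 0.05, -0.362, 0.36, -1],
])

```text
t: 28.6
tool_pos: [0.4888, 0.3108, 0.1249]
tool_rot: [-3.109, 0.453, 0.005]
contact_force: [0.2, -0.1, 0.8]
opening: 0.0851
grip_force: 0.0
```

>>> carry_out([
  [0, 0, 0, 0, 0, 0, -1],
  [0, 0, 0, 0, 0, 0, -1],
])

```text
t: 28.8
tool_pos: [0.4915, 0.3113, 0.1302]
tool_rot: [-3.103, 0.454, -0.008]
contact_force: [0.2, 0.4, 1.0]
opening: 0.0855
grip_force: 0.0
```

```bash
python3 - <<'E'
from h import *
go([.488,.3169,.024],-.282)
E
```

```text
pos [0.4915 0.3113 0.1302] x yaw -0.2908 open 0.0855 F [0.2 0.4 1. ]
turn [-0.002, -0.0014, -0.0028] shift [-0.0179, -0.0123, 0.3539] rows 2.1
```

>>> carry_out([
  [0, 0, -0.002, -0.016, -0.012, 0.13, -1],
  [0, 0, -0.002, -0.016, -0.012, 0.25, -1],
  [0, 0, -0.002, -0.016, -0.012, 0.335, -1],
  [0, 0, -0.002, -0.016, -0.012, 0.335, -1],
  [0, 0, -0.002, -0.016, -0.012, 0.335, -1],
])

```text
t: 29.3
tool_pos: [0.4877, 0.3168, 0.0286]
tool_rot: [-3.105, 0.444, -0.005]
contact_force: [-0.4, 0.3, 0.2]
opening: 0.0854
grip_force: 0.0
```

```bash
python3 - <<'E'
from h import *
get_image("wrist"); go([.488,.3169,.024],-.282)
E
```

```text
pos [0.4885 0.3173 0.0296] x yaw -0.2839 open 0.0854 F [0.6 0.  0.7]
turn [-0.002, -0.0013, -0.0006] shift [-0.0012, 0.0017, 0.0186] rows 0.1
```

>>> carry_out([
  [0, 0, 0, 0, 0, 0.012, -1],
  [0, 0, 0, 0, 0, 0.012, 0.6],
  [0, 0, 0, 0, 0, 0.012, 0.6],
  [0, 0, 0, 0, 0, 0.012, 0.6],
  [0, 0, 0, 0, 0, 0.012, 0.6],
], force=50)

```text
t: 29.85
tool_pos: [0.4874, 0.3172, 0.024]
tool_rot: [-3.106, 0.443, -0.004]
contact_force: [-0.4, 0.4, 4.1]
opening: 0.0493
grip_force: 54.4
```

>>> carry_out([
  [0, 0, 0, 0, 0, -0.03, 0.6],
  [0, 0, 0, 0, 0, -0.15, 0.6],
  [0, 0, 0, 0, 0, -0.3, 0.6],
  [0, 0, 0, 0, 0, -0.45, 0.6],
  [0, 0, 0, 0, 0, -0.6, 0.6],
])

```text
t: 30.35
tool_pos: [0.4853, 0.3158, 0.2041]
tool_rot: [-3.108, 0.443, 0.001]
contact_force: [0.8, 0.7, -2.8]
opening: 0.0495
grip_force: 53.8
```

```bash
python3 - <<'E'
from h import *
go([.44,.1,.25],.098)
c=get_image("wrist"); np.savez("w16.npz",**c); g=cv2.cvtColor(c["img"],cv2.COLOR_BGR2GRAY); print(g[272,200:316:4], g[240:322:4,257])
E
```

```text
pos [0.4853 0.3158 0.2041] x yaw -0.2833 open 0.0495 F [ 0.8  0.7 -2.8]
turn [-0.0007, 0.0001, -0.1214] shift [0.0558, 0.7325, -0.1545] rows 4.5
[  8  64  76  76  78  75  77  77  79 123  73  63  56  55  56  55  55  56
  71  75  78  75  76  76  79  77  75  77  10] [ 80  76  76  77  55  55  56  55  56  57  74  75  77  73  75  77  73 232
 231 231  12]
```

>>> carry_out([
  [0, 0, -0.02, 0.01, 0.15, -0.1, 0.6],
  [0, 0, -0.05, 0.02, 0.3, -0.15, 0.6],
  [0, 0, -0.08, 0.04, 0.45, -0.15, 0.6],
  [0, 0, -0.11, 0.055, 0.6, -0.15, 0.6],
  [0, 0, -0.1214, 0.055, 0.73, -0.15, 0.6],
])

```text
t: 30.9
tool_pos: [0.4398, 0.0993, 0.2468]
tool_rot: [-3.135, -0.157, -0.002]
contact_force: [-0.2, -0.7, -3.8]
opening: 0.0492
grip_force: 54.0
```

>>> carry_out([
  [0, 0, 0, 0, 0.15, 0, 0.6],
  [0, 0, 0, 0, 0.3, 0, 0.6],
  [0, 0, 0, 0.05, 0.38, 0.12, 0.6],
  [0, 0, 0, 0.15, 0.38, 0.25, 0.6],
  [0, 0, 0, 0.3, 0.38, 0.3, 0.6],
])

```text
t: 31.4
tool_pos: [0.5383, -0.0038, 0.1516]
tool_rot: [-3.134, -0.149, 0.011]
contact_force: [-0.3, -0.0, -1.3]
opening: 0.0492
grip_force: 54.1
```

```bash
python3 - <<'E'
from h import *
get_image("wrist"); go([.5545,-.012,.075],.098)
E
```

```text
pos [ 0.5439 -0.0031  0.147 ] x yaw 0.0961 open 0.0488 F [-0.4 -0.6 -6.1]
turn [-0.0021, 0.0024, -0.0006] shift [0.0342, 0.0345, 0.2395] rows 1.5
```

>>> carry_out([
  [0, 0, 0, 0.034, 0.034, 0.1, 0.6],
  [0, 0, 0, 0.034, 0.034, 0.2, 0.6],
  [0, 0, 0, 0.034, 0.034, 0.24, 0.6],
  [0, 0, 0, 0.034, 0.034, 0.24, 0.6],
  [0, 0, 0, 0.034, 0.034, 0.24, 0.6],
])

```text
t: 31.95
tool_pos: [0.5533, -0.012, 0.0863]
tool_rot: [-3.135, -0.154, -0.005]
contact_force: [0.7, 0.3, -2.3]
opening: 0.0491
grip_force: 54.2
```

```bash
python3 - <<'E'
from tri import *
c=get_image("wrist"); np.savez("w17.npz",**c); s=get_obs(); p=s["tool_pos"]; go([.5545,-.012,.05],.098)
g=cv2.cvtColor(c["img"],cv2.COLOR_BGR2GRAY); 
# held bore: dark blob inside
r=g[246:300,222:292]; med=np.median(r); k=sub((g<med-14),(224,246,290,296)); print("med",med,"bore",cen(k),cv2.contourArea(k),cv2.boundingRect(k))
b=wonz(c,*cen(k),p[2]+.026); print("bore world",b.round(4),"gauge rel nest",(G@(b-N)).round(4), "rel tool gauge",(G@(b-p)).round(4))
# nest back wall top: scan columns for dark rows
for col in(215,225,290,300): print(col,g[160:240:2,col])
print("exp outer back corners",wproj(c,N+.0335*n+.0335*m+[0,0,.016]),wproj(c,N+.0335*n-.0335*m+[0,0,.016]),"inner",wproj(c,N+.0275*n+.0275*m+[0,0,.016]))
print(g[int(wproj(c,N+.02*n+[0,0,.016])[1]),180:330:3])
E
```

```text
pos [ 0.554  -0.0121  0.0872] x yaw 0.0982 open 0.0495 F [ 0.1  0.3 -2.3]
turn [-0.0007, -0.0016, 0.0001] shift [0.0012, 0.0, 0.1239] rows 0.7
med 83.0 bore (256.90838934528256, 263.4386357978591) 669.5 (240, 251, 35, 26)
bore world [ 0.5548 -0.011   0.1132] gauge rel nest [0.     0.001  0.1132] rel tool gauge [0.001  0.0011 0.026 ]
215 [40 29 27 26 26 25 26 25 26 25 26 41 61 61 60 61 60 62 63 61 62 61 62 61
 62 65 83 85 86 87 88 87 85 84 85 85 84 84 83 83]
225 [41 58 88 92 90 88 88 88 90 89 87 77 61 61 62 62 62 63 63 64 63 63 64 64
 63 66 83 85 85 84 84 84 83 83 84 85 85 85 85 83]
290 [ 39 106 142 146 140 134 137 146 248 249 249 149  61  63  63  62  64  63
  63  64  63  62  62  62  62  82 134 127 123  95  85  86  85  85  84  85
  84  84  84  83]
300 [ 40  28  40  41  41  41  40  52  65  93  92  77  63  60  64  64  64  64
  64  64  62  64  64  63  63  92 137 138 138 137 137 137 135 129  88  85
  85  85  86  85]
exp outer back corners [212.73963847 154.98712566] [304.64782413 154.97525009] inner [221.08303933 163.00087718]
[ 89  89  89  89  89  89  89  88  89  88  88  52  26  25  69  88  88  88
  88  87  88  87  88  87  87  87  87  87  87  86  86  87  87  86 126 137
 137 137  88  39  40 193 249 249 249 249 249 237 239 239]
```

>>> carry_out([
  [0, 0, 0, 0, 0, 0.06, 0.6],
  [0, 0, 0, 0, 0, 0.11, 0.6],
  [0, 0, 0, 0, 0, 0.15, 0.6],
  [0, 0, 0, 0, 0, 0.17, 0.6],
  [0, 0, 0, 0, 0, 0.17, 0.6],
])

```text
t: 32.5
tool_pos: [0.5522, -0.0118, 0.033]
tool_rot: [-3.134, -0.154, 0.001]
contact_force: [-0.3, 0.6, -1.9]
opening: 0.0491
grip_force: 54.3
```

>>> carry_out([
  [0, 0, 0, 0, 0, 0.006, 0.6],
  [0, 0, 0, 0, 0, 0.012, 0.6],
  [0, 0, 0, 0, 0, 0.012, 0.6],
])

```text
t: 32.8
tool_pos: [0.554, -0.0121, 0.0321]
tool_rot: [-3.135, -0.154, -0.005]
contact_force: [-1.7, 0.4, 4.1]
opening: 0.049
grip_force: 54.9
```

>>> carry_out([
  [0, 0, 0, 0, 0, 0, -1],
  [0, 0, 0, 0, 0, 0, -1],
  [0, 0, 0, 0, 0, 0, -1],
  [0, 0, 0, 0, 0, -0.1, -1],
  [0, 0, 0, 0, 0, -0.25, -1],
])

```text
t: 33.3
tool_pos: [0.5501, -0.0117, 0.1027]
tool_rot: [-3.133, -0.154, 0.009]
contact_force: [1.3, 0.8, 0.1]
opening: 0.0856
grip_force: 0.0
```

>>> carry_out([
  [0, 0, 0, 0, 0, -0.15, -1],
  [0, 0, 0, 0, 0, -0.3, -1],
  [0, 0, 0, 0, 0, -0.45, -1],
  [0, 0, 0, 0, 0, -0.6, -1],
  [0, 0, 0, 0, 0, -0.62, -1],
])

```text
t: 33.8
tool_pos: [0.5555, -0.0131, 0.2999]
tool_rot: [-3.137, -0.154, -0.023]
contact_force: [0.1, 1.0, -0.4]
opening: 0.0855
grip_force: 0.0
```

>>> carry_out([
  [0, 0, 0, 0, -0.15, 0, -1],
  [0, 0, 0, 0, -0.3, 0, -1],
  [0, 0, 0, 0, -0.43, 0, -1],
  [0, 0, 0, 0, -0.46, 0, -1],
  [0, 0, 0, 0, -0.46, 0, -1],
])

```text
t: 34.3
tool_pos: [0.5388, 0.1257, 0.2913]
tool_rot: [-3.135, -0.158, -0.002]
contact_force: [0.4, 0.3, -0.4]
opening: 0.0858
grip_force: 0.0
```

```bash
python3 - <<'E'
from tri import *
c=get_image("wrist"); np.savez("w18.npz",**c); go([.541,.1265,.204],.099)
g=cv2.cvtColor(c["img"],cv2.COLOR_BGR2GRAY)
e=wproj(c,N+[0,0,.058]).astype(int)
for th in(60,90,120):
  try: k=sub(g<th,[e[0]-10,e[1]-10,e[0]+10,e[1]+10]); print(th,cen(k),cv2.contourArea(k),(G@(wonz(c,*cen(k),.058)-N)).round(4))
  except Exception: pass
E
```

```text
pos [0.539  0.1246 0.2914] x yaw 0.099 open 0.0851 F [ 0.1 -0.5 -0.6]
turn [-0.0007, -0.0004, 0.0] shift [0.0068, -0.005, 0.2913] rows 1.7
60 (361.9342105263158, 161.91228070175438) 38.0 [-0.0002 -0.      0.058 ]
90 (361.66993464052285, 161.8954248366013) 51.0 [-0.0002  0.0003  0.058 ]
120 (361.49184149184146, 161.78787878787878) 71.5 [-0.0001  0.0006  0.058 ]
```

Adapter bore sits on the nest centre within 1 mm. Grip the rod knob, slide over, and lower.

>>> carry_out([
  [0, 0, 0, 0.006, -0.005, 0.15, -1],
  [0, 0, 0, 0.006, -0.005, 0.25, -1],
  [0, 0, 0, 0.006, -0.005, 0.288, -1],
  [0, 0, 0, 0.006, -0.005, 0.288, -1],
  [0, 0, 0, 0.006, -0.005, 0.288, -1],
])

```text
t: 34.85
tool_pos: [0.5419, 0.1258, 0.207]
tool_rot: [-3.135, -0.152, -0.006]
contact_force: [0.7, 0.3, 0.4]
opening: 0.0854
grip_force: 0.0
```

>>> carry_out([
  [0, 0, 0, 0, 0, 0, 0.9],
  [0, 0, 0, 0, 0, 0, 0.9],
  [0, 0, 0, 0, 0, 0, 0.9],
  [0, 0, 0, 0, 0, 0, 0.9],
  [0, 0, 0, 0, 0, 0, 0.9],
], force=40)

```text
t: 35.35
tool_pos: [0.5412, 0.1267, 0.2061]
tool_rot: [-3.135, -0.154, -0.004]
contact_force: [-0.5, 0.5, 1.9]
opening: 0.0241
grip_force: 39.1
```

>>> carry_out([
  [0, 0, 0, 0, 0.1, 0, 0.9],
  [0, 0, 0, 0, 0.22, 0, 0.9],
  [0, 0, 0, 0, 0.34, 0, 0.9],
  [0, 0, 0, 0, 0.43, 0, 0.9],
  [0, 0, 0, 0, 0.467, 0, 0.9],
])

```text
t: 35.85
tool_pos: [0.5556, -0.0131, 0.206]
tool_rot: [-3.131, -0.15, -0.007]
contact_force: [0.9, 26.6, 2.3]
opening: 0.0242
grip_force: 40.8
```

>>> carry_out([
  [0, 0, 0, 0, 0, 0, 0.9],
  [0, 0, 0, 0, 0, 0, 0.9],
  [0, 0, 0, 0, 0, 0, 0.9],
])

```text
t: 36.15
tool_pos: [0.5555, -0.0124, 0.2058]
tool_rot: [-3.135, -0.155, -0.007]
contact_force: [5.2, 1.2, 2.1]
opening: 0.0243
grip_force: 40.1
```

```bash
python3 - <<'E'
from h import *
go([.5555,-.0125,.206],.099)
E
```

```text
pos [ 0.5555 -0.0124  0.2058] x yaw 0.0985 open 0.0243 F [5.2 1.2 2.1]
turn [-0.0008, -0.0014, -0.0001] shift [0.0001, 0.0003, -0.0008] rows 0.0
```

>>> carry_out([
  [0, 0, 0, 0, 0, 0.04, 0.9],
  [0, 0, 0, 0, 0, 0.08, 0.9],
  [0, 0, 0, 0, 0, 0.12, 0.9],
  [0, 0, 0, 0, 0, 0.145, 0.9],
  [0, 0, 0, 0, 0, 0.145, 0.9],
])

```text
t: 36.65
tool_pos: [0.5554, -0.0124, 0.1596]
tool_rot: [-3.134, -0.154, -0.006]
contact_force: [8.6, 2.1, -3.0]
opening: 0.0244
grip_force: 39.7
```

>>> carry_out([
  [0, 0, 0, 0, 0, 0.007, 0.9],
  [0, 0, 0, 0, 0, 0.014, 0.9],
  [0, 0, 0, 0, 0, 0.021, 0.9],
  [0, 0, 0, 0, 0, 0.028, 0.9],
  [0, 0, 0, 0, 0, 0.028, 0.9],
])

```text
t: 37.15
tool_pos: [0.5558, -0.0125, 0.159]
tool_rot: [-3.135, -0.155, -0.006]
contact_force: [-10.0, 4.3, 30.0]
opening: 0.0243
grip_force: 42.7
```

The rod stopped at 46.8 mm of travel under 30 N, against 55.5 mm for the master. The bore is about 8 mm shallower, so this adapter goes in the pan. Raising the rod and parking the head.

>>> carry_out([
  [0, 0, 0, 0, 0, -0.04, 0.9],
  [0, 0, 0, 0, 0, -0.08, 0.9],
  [0, 0, 0, 0, 0, -0.12, 0.9],
  [0, 0, 0, 0, 0, -0.16, 0.9],
  [0, 0, 0, 0, 0, -0.178, 0.9],
])

```text
t: 37.65
tool_pos: [0.5553, -0.0125, 0.2052]
tool_rot: [-3.134, -0.154, -0.006]
contact_force: [8.6, 2.1, -4.8]
opening: 0.0243
grip_force: 40.0
```

>>> carry_out([
  [0, 0, 0, 0, 0, 0, 0.9],
  [0, 0, 0, 0, -0.12, 0, 0.9],
  [0, 0, 0, 0, -0.26, 0, 0.9],
  [0, 0, 0, 0, -0.4, 0, 0.9],
  [0, 0, 0, 0, -0.466, 0, 0.9],
])

```text
t: 38.15
tool_pos: [0.541, 0.1276, 0.2057]
tool_rot: [-3.137, -0.157, -0.005]
contact_force: [7.4, -14.0, 0.9]
opening: 0.0245
grip_force: 41.6
```

>>> carry_out([
  [0, 0, 0, 0, 0, 0, 0.9],
  [0, 0, 0, 0, 0, 0, -1],
  [0, 0, 0, 0, 0, 0, -1],
  [0, 0, 0, 0, 0, 0, -1],
  [0, 0, 0, 0, 0, -0.1, -1],
])

```text
t: 38.65
tool_pos: [0.5376, 0.1254, 0.2312]
tool_rot: [-3.136, -0.153, 0.016]
contact_force: [-0.6, 0.0, 0.6]
opening: 0.0805
grip_force: 0.0
```

>>> carry_out([
  [0, 0, 0, 0, 0, -0.15, -1],
  [0, 0, 0, 0, 0.1, -0.22, -1],
  [0, 0, 0, 0, 0.25, -0.22, -1],
  [0, 0, 0, 0, 0.4, -0.22, -1],
  [0, 0, 0, 0, 0.466, -0.22, -1],
])

```text
t: 39.15
tool_pos: [0.5542, -0.0165, 0.3023]
tool_rot: [-3.136, -0.149, -0.001]
contact_force: [0.5, 0.9, -0.2]
opening: 0.085
grip_force: 0.0
```

```bash
python3 - <<'E'
from tri import *
c=get_image("wrist"); np.savez("w19.npz",**c); go([.5545,-.012,.10],.098)
g=cv2.cvtColor(c["img"],cv2.COLOR_BGR2GRAY); e=wproj(c,N+[0,0,.058]).astype(int); print(e)
for th in(60,90,120):
  try: k=sub(g<th,[e[0]-12,e[1]-12,e[0]+12,e[1]+12]); print(th,cen(k),cv2.contourArea(k),(G@(wonz(c,*cen(k),.058)-N)).round(4))
  except Exception: pass
E
```

```text
pos [ 0.5543 -0.0181  0.302 ] x yaw 0.0929 open 0.0857 F [-0.1 -1.9  0. ]
turn [-0.0002, -0.0001, -0.0016] shift [0.0022, -0.0198, 0.6735] rows 4.0
[254 159]
60 (252.5426356589147, 161.68992248062014) 21.5 [-0.0024  0.0029  0.058 ]
90 (248.21824104234528, 159.74375678610204) 153.5 [0.0003 0.0086 0.058 ]
120 (248.92215145081386, 157.3510261854211) 235.5 [0.0035 0.0076 0.058 ]
```

>>> carry_out([
  [0, 0, 0, 0.002, -0.015, 0.15, -1],
  [0, 0, 0, 0.002, -0.015, 0.3, -1],
  [0, 0, 0, 0.002, -0.015, 0.45, -1],
  [0, 0, 0, 0.002, -0.015, 0.6, -1],
  [0, 0, 0, 0.002, -0.015, 0.67, -1],
])

```text
t: 39.7
tool_pos: [0.5512, -0.0073, 0.0959]
tool_rot: [-3.133, -0.153, 0.011]
contact_force: [0.5, 0.4, -0.3]
opening: 0.0851
grip_force: 0.0
```

>>> carry_out([
  [0, 0, 0, 0, 0, 0, -1],
  [0, 0, 0, 0, 0, 0, -1],
])

```text
t: 39.9
tool_pos: [0.555, -0.0079, 0.1019]
tool_rot: [-3.135, -0.154, -0.002]
contact_force: [0.7, -1.2, 0.2]
opening: 0.0855
grip_force: 0.0
```

```bash
python3 - <<'E'
from h import *
go([.5545,-.012,.032],.098)
E
```

```text
pos [ 0.555  -0.0079  0.1019] x yaw 0.098 open 0.0855 F [ 0.7 -1.2  0.2]
turn [-0.0009, -0.0005, -0.0] shift [-0.0033, 0.014, 0.2331] rows 1.4
```

>>> carry_out([
  [0, 0, 0, -0.003, 0.013, 0.1, -1],
  [0, 0, 0, -0.003, 0.013, 0.18, -1],
  [0, 0, 0, -0.003, 0.013, 0.228, -1],
  [0, 0, 0, -0.003, 0.013, 0.228, -1],
  [0, 0, 0, -0.003, 0.013, 0.228, -1],
])

```text
t: 40.4
tool_pos: [0.5558, -0.0119, 0.0349]
tool_rot: [-3.135, -0.154, -0.006]
contact_force: [-0.8, 1.4, 1.3]
opening: 0.0854
grip_force: 0.0
```

>>> carry_out([
  [0, 0, 0, 0, 0, 0, 0.6],
  [0, 0, 0, 0, 0, 0, 0.6],
  [0, 0, 0, 0, 0, 0, 0.6],
  [0, 0, 0, 0, 0, 0, 0.6],
  [0, 0, 0, 0, 0, 0, 0.6],
], force=50)

```text
t: 40.9
tool_pos: [0.5558, -0.012, 0.0348]
tool_rot: [-3.135, -0.154, -0.007]
contact_force: [-0.2, 0.6, 5.2]
opening: 0.0494
grip_force: 54.0
```

>>> carry_out([
  [0, 0, 0, 0, 0, -0.04, 0.6],
  [0, 0, 0, 0, 0, -0.15, 0.6],
  [0, 0, 0, -0.05, 0, -0.28, 0.6],
  [0, 0, 0, -0.1, 0, -0.36, 0.6],
  [0, 0, 0, -0.1, 0, -0.36, 0.6],
])

```text
t: 41.4
tool_pos: [0.5257, -0.0154, 0.1453]
tool_rot: [-3.136, -0.154, -0.013]
contact_force: [1.4, 0.5, -2.4]
opening: 0.049
grip_force: 53.2
```

```bash
python3 - <<'E'
from tri import *
c=get_image("wrist"); np.savez("w20.npz",**c)
g=cv2.cvtColor(c["img"],cv2.COLOR_BGR2GRAY); print(g[268,200:316:4])
w1=dict(np.load("w5.npz")); k=1.5625
P=[wonz(w1,u/k,v/k,.012)[:2] for u,v in((573,100),(706,122),(638,38),(650,188))]; print("pan pts",np.round(P,4).tolist(),np.mean(P[:2],0).round(4),np.mean(P[2:],0).round(4))
go([.621,-.249,.15],.098)
E
```

```text
[ 8 35 80 78 80 80 79 80 81 82 71 56 58 59 59 59 58 58 63 76 79 80 78 81
 80 82 80 78  7]
pan pts [[0.617, -0.1691], [0.6304, -0.3267], [0.6986, -0.2355], [0.5469, -0.2635]] [ 0.6237 -0.2479] [ 0.6227 -0.2495]
pos [ 0.5251 -0.0152  0.1428] x yaw 0.0977 open 0.0493 F [-0.1  0.4 -3.4]
turn [-0.0006, -0.0017, -0.0001] shift [0.2423, 0.8068, -0.0245] rows 5.1
```

>>> carry_out([
  [0, 0, 0, 0.03, 0.16, 0, 0.6],
  [0, 0, 0, 0.07, 0.32, 0, 0.6],
  [0, 0, 0, 0.12, 0.47, 0, 0.6],
  [0, 0, 0, 0.18, 0.62, 0, 0.6],
  [0, 0, 0, 0.22, 0.75, 0, 0.6],
])

```text
t: 41.95
tool_pos: [0.6121, -0.2341, 0.1371]
tool_rot: [-3.133, -0.153, 0.003]
contact_force: [-0.0, 0.4, -1.6]
opening: 0.0488
grip_force: 53.3
```

>>> carry_out([
  [0, 0, 0, 0.025, 0.057, 0, 0.6],
  [0, 0, 0, 0.025, 0.057, 0.1, 0.6],
  [0, 0, 0, 0.025, 0.057, 0.25, 0.6],
  [0, 0, 0, 0.025, 0.057, 0.25, 0.6],
  [0, 0, 0, 0.025, 0.057, 0.25, 0.6],
])

```text
t: 42.45
tool_pos: [0.6196, -0.2474, 0.062]
tool_rot: [-3.131, -0.154, 0.006]
contact_force: [-0.3, -0.5, -2.0]
opening: 0.0493
grip_force: 53.3
```

```bash
python3 - <<'E'
from h import *
get_image("wrist"); go([.622,-.249,.031],.098)
E
```

```text
pos [ 0.6214 -0.2483  0.065 ] x yaw 0.0982 open 0.0491 F [-0.2 -0.7 -2.9]
turn [-0.0011, -0.0003, 0.0001] shift [0.0016, 0.0029, 0.1134] rows 0.7
```

>>> carry_out([
  [0, 0, 0, 0, 0, 0.05, 0.6],
  [0, 0, 0, 0, 0, 0.09, 0.6],
  [0, 0, 0, 0, 0, 0.108, 0.6],
  [0, 0, 0, 0, 0, 0.112, 0.6],
  [0, 0, 0, 0, 0, 0.112, 0.6],
])

```text
t: 43.0
tool_pos: [0.6215, -0.2484, 0.0319]
tool_rot: [-3.135, -0.154, -0.002]
contact_force: [-0.5, -0.0, -2.2]
opening: 0.0494
grip_force: 53.5
```

>>> carry_out([
  [0, 0, 0, 0, 0, 0.004, 0.6],
  [0, 0, 0, 0, 0, 0.008, 0.6],
  [0, 0, 0, 0, 0, 0.008, 0.6],
])

```text
t: 43.3
tool_pos: [0.6217, -0.2485, 0.0299]
tool_rot: [-3.135, -0.154, -0.003]
contact_force: [0.5, -0.5, -2.5]
opening: 0.0486
grip_force: 53.5
```

>>> carry_out([
  [0, 0, 0, 0, 0, 0.004, 0.6],
  [0, 0, 0, 0, 0, 0.008, 0.6],
  [0, 0, 0, 0, 0, 0.008, 0.6],
])

```text
t: 43.6
tool_pos: [0.6218, -0.2486, 0.0299]
tool_rot: [-3.135, -0.154, -0.002]
contact_force: [-6.7, 2.7, 9.2]
opening: 0.049
grip_force: 54.8
```

Seated. Release, back off, and check everything by script.

>>> carry_out([
  [0, 0, 0, 0, 0, 0, -1],
  [0, 0, 0, 0, 0, 0, -1],
  [0, 0, 0, 0, 0, 0, -1],
  [0, 0, 0, 0, 0, 0, -1],
  [0, 0, 0, 0, 0, -0.1, -1],
])

```text
t: 44.1
tool_pos: [0.618, -0.2467, 0.052]
tool_rot: [-3.13, -0.153, 0.011]
contact_force: [0.3, 0.4, -0.8]
opening: 0.0855
grip_force: 0.0
```

>>> carry_out([
  [0, 0, 0, 0, 0, -0.15, -1],
  [0, 0, 0, -0.1, 0, -0.3, -1],
  [0, 0, 0, -0.2, 0, -0.45, -1],
  [0, 0, 0, -0.33, -0.1, -0.6, -1],
  [0, 0, 0, -0.45, -0.2, -0.7, -1],
])

```text
t: 44.6
tool_pos: [0.5002, -0.2158, 0.2524]
tool_rot: [-3.136, -0.152, -0.006]
contact_force: [0.7, -0.5, 0.9]
opening: 0.0856
grip_force: 0.0
```

```bash
python3 - <<'E'
from tri import *
c=get_image("wrist"); np.savez("w21.npz",**c); go([.5,-.1,.3],.098)
g=cv2.cvtColor(c["img"],cv2.COLOR_BGR2GRAY)
def f(nm,X,r=9,op=lambda x:x<90):
    e=wproj(c,X).astype(int)
    try: k=sub(op(g),[max(e[0]-r,0),max(e[1]-r,0),e[0]+r,e[1]+r]); print(nm,e,cv2.boundingRect(k),cv2.contourArea(k),wonz(c,*cen(k),X[2]).round(4))
    except Exception as x: print(nm,e,x)
f("adapter bore",[.622,-.249,.053]); f("master bore",[.4305,-.017,.054]); f("rod knob",[.5412,.1273,.2305],35,lambda x:x<40)
print((G@(np.array([.5412,.1273,0])-N)).round(3))
E
```

```text
pos [ 0.4985 -0.2137  0.2586] x yaw 0.0984 open 0.0855 F [2.  1.2 3.1]
turn [0.0005, -0.0027, 0.0001] shift [0.0433, -0.3763, -0.1381] rows 2.4
adapter bore [297  67] (291, 61, 13, 13) 49.5 [ 0.6232 -0.2506  0.053 ]
master bore [104 207] (95, 198, 18, 18) 278.0 [ 0.4311 -0.0158  0.054 ]
rod knob [-77 140] (460, 105, 10, 44) 231.0 [ 0.5762 -0.3459  0.2305]
[-0.    0.14  0.  ]
```

```bash
python3 -c "
from station import finish_job; print(finish_job())"
```

```text
the job is handed in; nothing more can be done
None
```

I handed the job in at about 45 s of robot time; the only adapter present was the plain one, its bore gauged about 8 mm too shallow, and it stands in the round pan. The pointer is set from the master (level to about 1 mm by camera), the master is back on its pad, the rod is up and the head is parked; the hand-in call returned no verdict.

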